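Swap the control pot behind the wash bottles

TASK

The control pot at the back of the analyser's black reagent tray is used up and the two white wash bottles stand in its way. Stand both bottles on the steel tray, move the used pot to the white returns tray, set the fresh pot from the aluminium cooling block on the rear seat in its place, and only then put each bottle back where it stood. Set everything down upright and gently, never dropped or tipped, and leave the brown dropper bottle, the small tube rack and the beaker as they are.

Things in the scene. Friction and masses are not known exactly. Their poses are not given: they have to be found in the camera images.
- bottle_round_center (a point): Round white bottle, 54 mm diameter, 148 mm tall, about 0.2 kg, on one of the two front seats of the black reagent tray. Point: on its axis half-way up (74 mm above the base), z up. Body straight to 98 mm, then shoulder and neck; screw cap 33 mm diameter from 122 to 148 mm above the base. Grip it by the cap: bodies on the tray stand about 10 mm apart. Its place at the start is where it must return.
- bottle_square_center (a point): Square white bottle, 50 x 50 mm, 130 mm tall, about 0.2 kg, on the other front seat. Point: on its axis half-way up (65 mm above the base), z up, x and y square to its sides. Body straight to 86 mm, then shoulder and neck; screw cap 33 mm diameter from 104 to 130 mm above the base. Grip it by the cap; its corners clear the pot easily only with its sides square to the tray. Its place at the start is where it must return.
- used_pot_center (a point): Used control pot: squat white round pot 37 mm diameter with a grey cap 40 mm in diameter and 16 mm high, 50 mm tall in all, about 60 g; on the rear seat of the reagent tray, behind and midway between the bottles. Point: on its axis half-way up (25 mm above the base), z up.
- fresh_pot_center (a point): Fresh control pot, exactly like the used one, in the aluminium cooling block (84 x 84 x 22 mm, fixed; its 48 x 48 mm well is 12 mm deep, so the pot's base is 10 mm above the bench). Point: on its axis half-way up (25 mm above the base), z up.
- rear_seat (a point): Middle of the rear seat, on the fixed reagent tray's standing surface 12 mm above the bench; seats are flat grey discs, no rim. z up, x to the tray's back, y to its left. In this frame: front seats at x -52, y +33 and -33 mm; fixed brown bottles with hoses, 168 mm tall, at x 25, y +135 and -135 mm; an 85 mm high back panel from x 73 mm.
- steel_tray: The side area: shallow stainless steel tray, fixed, 120 mm (its x) by 200 mm (its y), 16 mm high, walls and floor 3 mm; room for both bottles side by side along its y. The origin is the centre of its underside, z up; things stand on its floor, 3 mm above the origin.
- returns_tray: The returns tray: shallow square white plastic tray with a blue liner, fixed, 120 x 120 mm, 18 mm high, walls and floor 3 mm. The origin is the centre of its underside, z up; things stand on its floor, 3 mm above the origin.
- dropper_center (a point): Small brown dropper bottle, 28 mm diameter, 88 mm tall, loose on the reagent tray beside the front seats. Leave it. The point is half-way up.
- tube_rack_center (a point): Small white rack of capped sample tubes, 100 x 44 mm, 93 mm tall, loose on the bench left of the reagent tray. Leave it. The point is on its vertical axis, 25 mm above the bench.
- beaker_center (a point): Clear empty beaker, 60 mm diameter, 70 mm tall, loose on the bench right of the reagent tray. Leave it. The point is half-way up.
Things that resemble listed ones, but are neither listed nor needed, are in the scene too. Leave any turquoise look-alike of the part that bears bottle_square_center alone. Leave any yellow look-alike of the returns_tray alone.

How it is judged (in metres and radians):
On the way, in this order (a step that is already met when the one before it is completed fails the run):
1. both wash bottles stand upright and released on the steel tray, the used pot still on the rear seat (x of bottle_round_center in the frame of steel_tray between -0.05 and 0.05 m and y of bottle_round_center in the frame of steel_tray between -0.085 and 0.085 m and z of bottle_round_center in the frame of steel_tray between 0.071 and 0.083 m and angle between each of bottle_round_center, bottle_square_center's own z axis and vertical below 0.1 rad and contact force between the fingers and bottle_round below 0.05 N and x of bottle_square_center in the frame of steel_tray between -0.05 and 0.05 m and y of bottle_square_center in the frame of steel_tray between -0.085 and 0.085 m and z of bottle_square_center in the frame of steel_tray between 0.062 and 0.074 m and contact force between the fingers and bottle_square below 0.05 N and horizontal distance between used_pot_center and rear_seat below 0.02 m), for 0.2 s.
2. the used pot stands upright and released in the returns tray, both bottles still on the steel tray (x of used_pot_center in the frame of returns_tray between -0.05 and 0.05 m and y of used_pot_center in the frame of returns_tray between -0.05 and 0.05 m and z of used_pot_center in the frame of returns_tray between 0.022 and 0.034 m and angle between each of used_pot_center, bottle_round_center, bottle_square_center's own z axis and vertical below 0.1 rad and contact force between the fingers and used_pot below 0.05 N and x of bottle_round_center in the frame of steel_tray between -0.05 and 0.05 m and y of bottle_round_center in the frame of steel_tray between -0.085 and 0.085 m and z of bottle_round_center in the frame of steel_tray between 0.071 and 0.083 m and contact force between the fingers and bottle_round below 0.05 N and x of bottle_square_center in the frame of steel_tray between -0.05 and 0.05 m and y of bottle_square_center in the frame of steel_tray between -0.085 and 0.085 m and z of bottle_square_center in the frame of steel_tray between 0.062 and 0.074 m and contact force between the fingers and bottle_square below 0.05 N), for 0.2 s.
3. the fresh pot stands upright and released on the rear seat, both bottles still on the steel tray (horizontal distance between fresh_pot_center and rear_seat below 0.012 m and z of fresh_pot_center in the frame of rear_seat between 0.019 and 0.031 m and angle between each of fresh_pot_center, bottle_round_center, bottle_square_center's own z axis and vertical below 0.1 rad and contact force between the fingers and fresh_pot below 0.05 N and x of bottle_round_center in the frame of steel_tray between -0.05 and 0.05 m and y of bottle_round_center in the frame of steel_tray between -0.085 and 0.085 m and z of bottle_round_center in the frame of steel_tray between 0.071 and 0.083 m and contact force between the fingers and bottle_round below 0.05 N and x of bottle_square_center in the frame of steel_tray between -0.05 and 0.05 m and y of bottle_square_center in the frame of steel_tray between -0.085 and 0.085 m and z of bottle_square_center in the frame of steel_tray between 0.062 and 0.074 m and contact force between the fingers and bottle_square below 0.05 N), for 0.2 s.
At the end, for the whole second after the job is handed in: Each bottle stands upright within 15 mm of where it stood at the start, the fresh pot stands upright within 12 mm of the middle of the rear seat, the used pot stands upright inside the returns tray, and all four are released and at rest (distance of each of bottle_round_center, bottle_square_center from where it was at the start of the episode below 0.015 m and angle between each of bottle_round_center, bottle_square_center, used_pot_center, fresh_pot_center's own z axis and vertical below 0.1 rad and x of used_pot_center in the frame of returns_tray between -0.05 and 0.05 m and y of used_pot_center in the frame of returns_tray between -0.05 and 0.05 m and z of used_pot_center in the frame of returns_tray between 0.022 and 0.034 m and horizontal distance between fresh_pot_center and rear_seat below 0.012 m and z of fresh_pot_center in the frame of rear_seat between 0.019 and 0.031 m and linear speed of each of bottle_round, bottle_square, used_pot, fresh_pot below 0.02 m/s and angular speed of each of bottle_round, bottle_square, used_pot, fresh_pot below 0.2 rad/s and contact force between the fingers and bottle_round below 0.05 N and contact force between the fingers and bottle_square below 0.05 N and contact force between the fingers and used_pot below 0.05 N and contact force between the fingers and fresh_pot below 0.05 N); the robot touches nothing.
It fails at once if the brown dropper bottle, the small tube rack or the beaker was moved more than 20 mm or tipped (distance of any of dropper_center, tube_rack_center, beaker_center from where it was at the start of the episode above 0.02 m or angle between any of dropper_center, tube_rack_center, beaker_center's own z axis and vertical above 0.4 rad).
It fails at once if a bottle or pot was tipped over (more than 0.6 rad) (angle between any of bottle_round_center, bottle_square_center, used_pot_center, fresh_pot_center's own z axis and vertical above 0.6 rad).
It fails at once if a bottle or pot was dropped or flung (out of the gripper, faster than 0.6 m/s) ((contact force between the fingers and bottle_round below 0.05 N and linear speed of bottle_round above 0.6 m/s) or (contact force between the fingers and bottle_square below 0.05 N and linear speed of bottle_square above 0.6 m/s) or (contact force between the fingers and used_pot below 0.05 N and linear speed of used_pot above 0.6 m/s) or (contact force between the fingers and fresh_pot below 0.05 N and linear speed of fresh_pot above 0.6 m/s)).
It also fails if it takes over 134 s, if anything falls off the work surface, if the arm or the gripper's body presses on something with over 40 N, if the wrist force passes 120 N, or if a joint passes its speed limit or range.

ROBOT

A 6-joint arm with a two-finger parallel gripper is mounted at the origin on the work surface. World frame = base frame: x ahead of the robot, y to its left, z up, the work surface at z = 0. Lengths are in mm, angles in rad, forces in N, time in s.
With the tool pointing down it reaches from about 300 to 775 mm from the base axis. Payload 14.6 kg.
Tool frame: the origin (TCP) lies at the very end of the fingers, on their centre line; the grasp point (between the pads) lies 19 mm behind it; y points along the fingers, z is the direction in which the jaws open and shut, and the axes are right-handed (so a half turn about y gives the same grasp; the last joint's range is limited). The gripper opens to 94 mm and grips with 3 to 60 N. Pads are 16 mm wide; open, the fingers measure 119 mm over their backs; the gripper's body (75 mm by 177 mm) begins 78 mm behind the grasp point.
Start: joints at [-1.308, 0.3, 1.521, -0, 1.321, -0.067], TCP at [178.112, -520.351, 205.446] pointing down, gripper open.
Joint ranges: [-3.03, 3.03], [-0.79, 2.21], [0.23, 2.52], [-1.04, 4.18], [0, 3.07], [-2.55, 2.55]. Speed limits (rad/s): [2.22, 2.22, 2.57, 3.14, 3.14, 3.14].

INTERFACE

Orientations are given as [roll, pitch, yaw] about the fixed x, y, z axes, in that order (R = Rz(yaw) Ry(pitch) Rx(roll)).
In Python, from cell import monitor, optics, manip gives the robot as it stands.
- The arm moves only by the shell command python3 -m creep 'ROWS' [FORCE]. ROWS is JSON, a list of rows, each an object of numbers: "tx", "ty", "tz": the shift along the tool's x, y, z scaled (see below); "turn": the turn about the tool's y scaled (see below); "fingers": the finger opening in mm, from 0 to 94. In form: [{"tx": .., "ty": .., "tz": .., "turn": .., "fingers": ..}, ...]. A call has 1 to 20 rows; each row is the pose to reach, as a shift and turn from the pose measured when the call began, along the tool's axes at that moment, turning the shorter way round; what a row does not reach only later rows make up. The controller multiplies each number of a shift by 200 mm and each number of a turn by pi rad. A row lasts 1/10 s, in which the tool goes at most 50 mm and 8.59 degrees, less where a joint would pass 70% of its speed; a pose out of reach is approached as far as the arm can. A call with a number of a shift or a turn outside -1 to 1 is refused whole. A call with a gripper value outside its range is refused whole. The fingers move at their own pace and stop on an object; FORCE is the grip in N (left out, the last holds). Time passes only in rows, so rows that repeat a pose let the fingers close. It gives the time, the measured TCP pose, the force and the opening at its end, in the units of the state.
- monitor.read_state(): the state, without advancing time (a new reading comes with each control period).
- optics.camera(name): name is "side" or "top" or "wrist"; returns a dict with "frame" (384x512x3 uint8, red, green, blue), "range_z" (384x512 float32, mm along the optical axis (not along the pixel's ray), 0 where there is no reading), "fx", "fy", "cx", "cy" (pixels), "R" (3x3) and "t" (3): a world point X has camera coordinates R X + t; the wrist camera has in their place "mount" (4x4, takes a point from camera to tool coordinates, whose origin is the TCP and whose axes are the tool frame's). Camera axes: x right, y down, z forward; pixel columns grow to the right and rows downward; lengths in mm; the calibration is good to about 2 mm. A picture is of the moment at which its call begins: read the wrist's pose just before it.
- manip.sign_off(): hands the job in, once; it reports no verdict.
The state is a dict: "clock": time; "joints": joint angles; "qd": joint speeds; "effort": joint torques, N m; "eef_pos": TCP position; "eef_rot": TCP orientation; "wrist_force": force on the tool from outside, world axes, zero at the start; "moment": the same for the moment, N m; "finger_gap": finger opening in mm.
Only numpy, scipy, OpenCV 4.12 (cv2) and the standard library are available. Lean on these libraries where they do the work, as an engineer would, in place of code of your own. Each camera call takes 0.05 s, during which the arm holds its last target.

## Working session

There is one attempt and no reset: what is moved stays moved. The work goes in short steps, Python scripts to look and compute and a shell command to move; the robot and the scene stay as the last step left them, time stands still between calls to the robot, and variables do not carry over. Pictures are saved under pics/ and viewed, and the job is handed in when it is done.

```bash
ls; mkdir -p pics; python3 - <<'E'
from cell import monitor, optics
import cv2
print(monitor.read_state())
for n in ("side","top","wrist"):
    c=optics.camera(n); cv2.imwrite(f"pics/{n}0.png",c["frame"][:,:,::-1]); print(n,{k:c[k] for k in c if k not in("frame","range_z")})
E
```

```text
pics
{'clock': 0.0, 'joints': array([-1.30759910e+00,  3.00476799e-01,  1.52158184e+00,  1.25772407e-05,
        1.32072807e+00, -6.66070517e-02]), 'qd': array([-6.84441536e-04, -1.51330267e-03,  1.05142248e-03, -7.39067463e-06,
       -6.38546067e-04,  1.43425862e-03]), 'effort': array([ 7.35104804e-04, -5.31811559e+01, -3.52730942e+01,  7.08737341e-02,
        2.43776949e-02, -7.97226971e-05]), 'eef_pos': array([ 178.04785838, -520.09710051,  204.88289372]), 'eef_rot': array([-1.57198692e+00,  9.16290550e-05, -2.81179155e+00]), 'wrist_force': array([ 0.01578816,  0.02575082, -0.05314962]), 'moment': array([-0.04036821,  0.01907887,  0.05208023]), 'finger_gap': 93.68546798770717}
side {'fx': 424.3469804396587, 'fy': 424.3469804396587, 'cx': 246.67906879363176, 'cy': 188.31808059149157, 'R': array([[-0.71330746, -0.70084224,  0.00355353],
       [-0.39978151,  0.40271708, -0.82340373],
       [ 0.57564504, -0.58876066, -0.56744486]]), 't': array([372.96050119, 259.05281914, 996.99593384])}
top {'fx': 357.7191791857801, 'fy': 357.7191791857801, 'cx': 251.00869660561557, 'cy': 188.44362981740395, 'R': array([[ 0.02321824, -0.99971049,  0.00631293],
       [-0.98848475, -0.02390108, -0.149421  ],
       [ 0.14952862, -0.00277094, -0.98875351]]), 't': array([ 30.86670826, 516.71986566, 980.47042708])}
wrist {'fx': 335.6263093666835, 'fy': 335.6263093666835, 'cx': 267.7078050996104, 'cy': 198.5455092856759, 'mount': array([[ 2.23119581e-04,  9.65140758e-01,  2.61731288e-01,
        -7.63490736e+01],
       [-1.25932291e-03, -2.61730816e-01,  9.65140090e-01,
        -1.79944142e+02],
       [ 9.99999182e-01, -5.44945860e-04,  1.15702660e-03,
        -2.68582468e-01],
       [ 0.00000000e+00,  0.00000000e+00,  0.00000000e+00,
         1.00000000e+00]])}
```

View pics/side0.png

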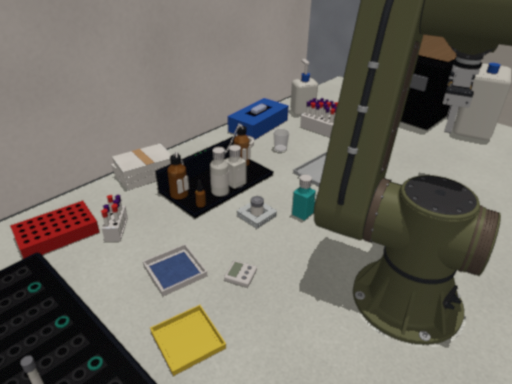

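View pics/top0.png

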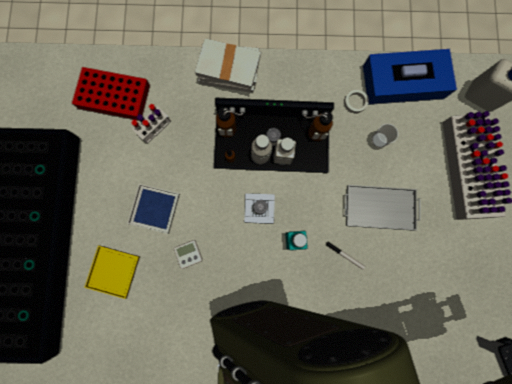

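View pics/wrist0.png

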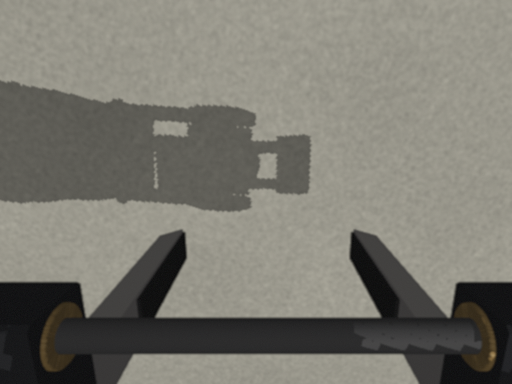

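```bash
cat > h.py <<'E'
import numpy as np, cv2
from scipy.spatial.transform import Rotation as Rn
from cell import monitor, optics, manip
def cloud(name):
    st=monitor.read_state(); c=optics.camera(name); d=c["range_z"].astype(float)
    v,u=np.mgrid[0:d.shape[0],0:d.shape[1]]
    P=np.stack([(u-c["cx"])/c["fx"]*d,(v-c["cy"])/c["fy"]*d,d],-1)
    if name=="wrist":
        M=c["mount"]; P=P@M[:3,:3].T+M[:3,3]
        P=P@Rn.from_euler("xyz",st["eef_rot"]).as_matrix().T+st["eef_pos"]
    else: P=(P-c["t"])@c["R"]
    P[d<=0]=np.nan
    return c["frame"],P
def rows(target,yaw=None):
    """shift in tool units to world target TCP, and turn units"""
    st=monitor.read_state(); R=Rn.from_euler("xyz",st["eef_rot"]).as_matrix()
    s=R.T@(np.array(target)-st["eef_pos"])/200
    t=None
    if yaw is not None:
        z=R[:,2]; cur=np.arctan2(-z[0],z[1])  # yaw of tool
        t=-((yaw-cur+np.pi)%(2*np.pi)-np.pi)/np.pi  # tool y down: turn sign flips
    return np.round(s,4),t
E
python3 - <<'E'
from h import *
F,P=cloud("top"); np.savez("top0.npz",F=F,P=P)
F2,Q=cloud("side"); np.savez("side0.npz",F=F2,P=Q)
for n,(u,v) in dict(round=(262,141),square=(286,145),used=(273,133),fresh=(260,208),floor=(250,260),steel=(380,208),ret=(155,208),dropper=(230,154),beaker=(380,138),brownL=(227,118),brownR=(320,120),trayfl=(300,160)).items(): print(n,P[v,u].round(1),F[v,u])
big=cv2.resize(F[80:250,120:430],None,fx=2.5,fy=2.5,interpolation=cv2.INTER_CUBIC); cv2.imwrite("pics/topz.png",big[:,:,::-1])
E
```

```text
round [621.1  18.2 159.4] [168 174 159]
square [617.1 -45.2 141.2] [167 174 161]
used [673.2 -15.7  63.7] [96 95 95]
fresh [458.4  17.   60.8] [125 123 122]
floor [313.8  41.1  -2.1] [154 153 134]
steel [ 472.5 -336.8    2.3] [148 149 141]
ret [456.7 322.1   2.8] [30 46 81]
dropper [605.7 103.9  76.2] [10 11 12]
beaker [ 664.9 -319.    67.6] [147 150 145]
brownL [684.8 110.7 146.3] [5 7 6]
brownR [ 689.  -135.3  136.6] [10  3  4]
trayfl [ 608.8 -100.2   11.1] [16 16 15]
```

View pics/topz.png

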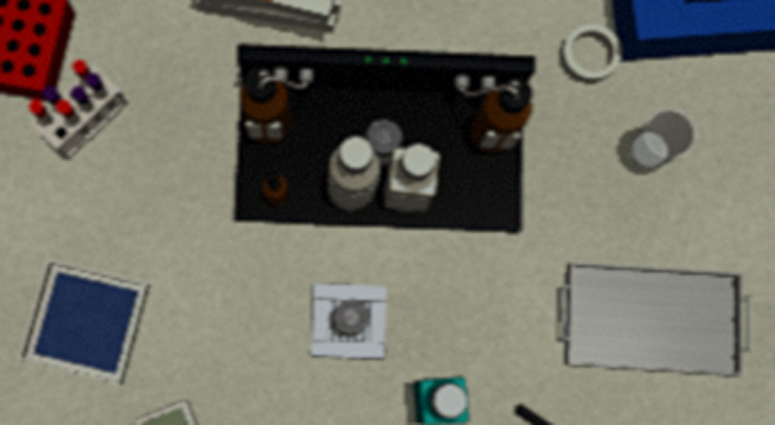

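```bash
python3 - <<'E'
from h import *
Z=np.load("top0.npz");P=Z["P"];F=Z["F"].astype(int)
def cap(n,c,r,z0,z1,P=P):
    m=(np.hypot(P[...,0]-c[0],P[...,1]-c[1])<r)&(P[...,2]>z0)&(P[...,2]<z1)
    q=P[m]; (x,y),rad=cv2.minEnclosingCircle(q[:,:2].astype(np.float32))
    print(n,len(q),"mean",q.mean(0).round(1),"circ",round(x,1),round(y,1),round(rad,1))
S=np.load("side0.npz")["P"]
for nm,p in(("top",P),("side",S)):
    cap(nm+" round",(621,18),28,152,166,p); cap(nm+" square",(617,-45),28,134,148,p)
    cap(nm+" used",(673,-15),30,55,70,p); cap(nm+" fresh",(458,17),30,54,66,p); cap(nm+" beaker",(664,-319),45,60,80,p)
    cap(nm+" dropper",(605,104),20,80,110,p)
# trays
def rect(n,m):
    m=cv2.morphologyEx(m.astype(np.uint8),cv2.MORPH_OPEN,np.ones((3,3)))
    k,l,s,_=cv2.connectedComponentsWithStats(m); i=1+s[1:,4].argmax()
    q=P[l==i]; q=q[~np.isnan(q[:,0])]
    print(n,cv2.minAreaRect(q[:,:2].astype(np.float32)),q[:,2].mean().round(1))
X,Y,zz=P[...,0],P[...,1],P[...,2]
near=lambda x,y,r:(np.hypot(X-x,Y-y)<r)
rect("ret liner",near(457,322,100)&(F[...,2]>F[...,0]+20))
rect("steel floor",near(472,-337,150)&(zz>0.5)&(zz<6))
rect("steel >8",near(472,-337,150)&(zz>7)&(zz<25))
rect("ret>8",near(457,322,100)&(zz>7)&(zz<25))
rect("block",near(458,17,70)&(zz>14)&(zz<30))
rect("retray black",near(640,-16,250)&(F.sum(-1)<90)&(zz>6)&(zz<20))
rect("panel",near(740,-16,250)&(zz>75)&(zz<110)&(X>700))
E
```

```text
top round 131 mean [621.1  16.7 159.2] circ 621.4 16.8 16.8
top square 130 mean [620.3 -48.9 141.1] circ 621.0 -49.3 16.8
top used 149 mean [669.4 -17.6  61.3] circ 669.9 -18.1 19.7
top fresh 159 mean [463.   15.7  59.8] circ 463.2 15.5 19.6
top beaker 61 mean [ 670.1 -328.6   67.6] circ 678.6 -341.1 29.3
top dropper 18 mean [608.9 104.4  94.2] circ 610.1 104.7 5.6
side round 72 mean [620.2  22.6 157.9] circ 621.9 19.0 18.5
side square 64 mean [619.  -42.8 140.2] circ 622.2 -44.9 17.2
side used 0 mean [nan nan nan] circ 0.0 0.0 0.0
side fresh 109 mean [462.4  21.5  59.5] circ 465.8 19.7 21.7
side beaker 51 mean [ 671.2 -321.4   65.8] circ 676.8 -332.4 29.6
side dropper 25 mean [609.6 111.3  90.7] circ 610.6 110.9 6.6
ret liner ((455.7938537597656, 325.0883483886719), (98.03011322021484, 97.63172149658203), 77.81602478027344) 3.1
steel floor ((473.9867858886719, -343.26776123046875), (191.29489135742188, 108.11369323730469), 89.65094757080078) 3.1
steel >8 ((438.752685546875, -435.7609558105469), (5.402310371398926, 11.9679536819458), 88.94617462158203) 14.2<stdin>:6: RuntimeWarning: Mean of empty slice.
  ret = um.true_divide(
Traceback (most recent call last):
ValueError: attempt to get argmax of an empty sequence
```

```bash
python3 - <<'E'
from h import *
print(rows((280,-380,300),-np.pi), rows((290,-350,205)))
E
```

```text
(array([-0.7091, -0.4737, -0.4986]), np.float64(0.10498455089212066)) (array([-0.805 ,  0.0013, -0.6241]), None)
```

```bash
python3 -m creep '[{"tx":-0.71,"ty":-0.48,"tz":-0.5,"turn":0.105,"fingers":60},{"tx":-0.71,"ty":-0.48,"tz":-0.5,"turn":0.105,"fingers":60},{"tx":-0.71,"ty":-0.48,"tz":-0.5,"turn":0.105,"fingers":60},{"tx":-0.71,"ty":-0.48,"tz":-0.5,"turn":0.105,"fingers":60},{"tx":-0.71,"ty":-0.48,"tz":-0.5,"turn":0.105,"fingers":60},{"tx":-0.71,"ty":-0.48,"tz":-0.5,"turn":0.105,"fingers":60}]' 20
python3 - <<'E'
from h import *
print(rows((480,-190,300),-np.pi))
E
```

```text
clock: 0.85
eef_pos: [280.4, -379.5, 301.5]
eef_rot: [-1.57, 0.0, -3.14]
wrist_force: [-0.0, -0.0, 0.4]
finger_gap: 60.8
(array([-0.9997,  0.0071, -0.9456]), np.float64(0.0005264706080402919))
```

```bash
python3 -m creep '[{"tx":-0.9,"ty":0,"tz":-0.95,"turn":0,"fingers":52},{"tx":-0.9,"ty":0,"tz":-0.95,"turn":0,"fingers":52},{"tx":-0.9,"ty":0,"tz":-0.95,"turn":0,"fingers":52},{"tx":-0.9,"ty":0,"tz":-0.95,"turn":0,"fingers":52},{"tx":-0.9,"ty":0,"tz":-0.95,"turn":0,"fingers":52},{"tx":-0.9,"ty":0,"tz":-0.95,"turn":0,"fingers":52}]'
python3 -m creep '[{"tx":-0.9,"ty":0,"tz":-0.88,"turn":0,"fingers":52},{"tx":-0.9,"ty":0,"tz":-0.88,"turn":0,"fingers":52},{"tx":-0.9,"ty":0,"tz":-0.88,"turn":0,"fingers":52},{"tx":-0.9,"ty":0,"tz":-0.88,"turn":0,"fingers":52},{"tx":-0.9,"ty":0,"tz":-0.88,"turn":0,"fingers":52},{"tx":-0.9,"ty":0,"tz":-0.88,"turn":0,"fingers":52},{"tx":-0.9,"ty":0,"tz":-0.88,"turn":0,"fingers":52}]'
python3 - <<'E'
from h import *
F,P=cloud("wrist"); np.savez("w1.npz",F=F,P=P); cv2.imwrite("pics/w1.png",F[:,:,::-1])
print(monitor.read_state()["joints"].round(2))
def cap(n,c,r,z0,z1,P=P):
    m=(np.hypot(P[...,0]-c[0],P[...,1]-c[1])<r)&(P[...,2]>z0)&(P[...,2]<z1)
    q=P[m]
    if len(q)<5: return print(n,len(q))
    (x,y),rad=cv2.minEnclosingCircle(q[:,:2].astype(np.float32))
    print(n,len(q),"mean",q.mean(0).round(1),"circ",round(x,1),round(y,1),round(rad,1))
cap("round",(621,18),28,152,166); cap("square",(621,-48),28,134,148); cap("used",(671,-17),30,55,70)
E
```

```text
clock: 1.45
eef_pos: [461.7, -187.2, 299.8]
eef_rot: [-1.572, -0.002, -3.138]
wrist_force: [-0.1, -0.2, -0.5]
finger_gap: 51.6
clock: 2.15
eef_pos: [641.4, -11.5, 297.4]
eef_rot: [-1.572, -0.005, -3.138]
wrist_force: [-0.1, -0.4, -0.3]
finger_gap: 51.8
[-0.08  0.47  1.08  0.    1.6   1.49]
round 900 mean [626.3  18.1 160.2] circ 625.0 18.6 17.5
square 816 mean [625.4 -47.  142.3] circ 624.4 -47.5 17.2
used 850 mean [673.1 -16.4  62.8] circ 669.0 -20.5 25.8
```

View pics/w1.png

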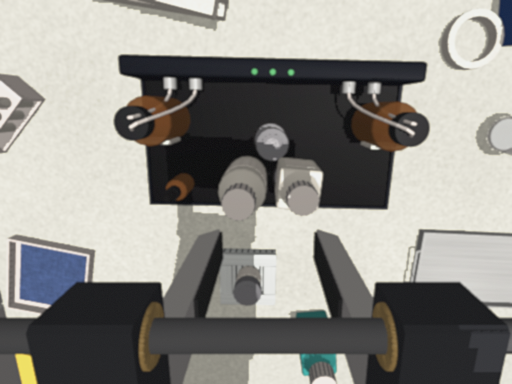

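```bash
cat >> h.py <<'E'
def cap(P,n,c,r,z0,z1):
    m=(np.hypot(P[...,0]-c[0],P[...,1]-c[1])<r)&(P[...,2]>z0)&(P[...,2]<z1)
    q=P[m]
    if len(q)<5: return print(n,len(q))
    (x,y),rad=cv2.minEnclosingCircle(q[:,:2].astype(np.float32))
    print(n,len(q),"mean",q.mean(0).round(1),"circ",round(x,1),round(y,1),round(rad,1))
E
python3 - <<'E'
from h import *
F,P=cloud("wrist")
print(monitor.read_state()["eef_pos"],monitor.read_state()["qd"].round(3))
cap(P,"round",(623,18),24,157,166); cap(P,"square",(623,-48),24,139,148); cap(P,"used",(671,-17),24,59,70)
Fi=F.astype(int)
def line(P,F,m):
    q=P[m]; v=cv2.fitLine(q[:,:2].astype(np.float32),cv2.DIST_HUBER,0,.01,.01).ravel(); return len(q),np.degrees(np.arctan2(v[1],v[0])).round(2),v[2:].round(1)
# panel top
m=(P[...,2]>88)&(P[...,2]<104)&(P[...,0]>720)&(abs(P[...,1]+16)<140); print("panel",line(P,F,m))
# square bottle shoulder/body slices
m=(P[...,2]>85)&(P[...,2]<101)&(np.hypot(P[...,0]-623,P[...,1]+48)<40); q=P[m]; print("sq",len(q),cv2.minAreaRect(q[:,:2].astype(np.float32)))
# black region at tray height
m=((Fi.sum(-1)<70)&(P[...,2]>8)&(P[...,2]<17)&(P[...,0]<640)&(P[...,0]>540))
q=P[m]; 
# front edge: min x per y bin
for y in (-130,-110,-90,60,80,): 
    s=q[abs(q[:,1]-y)<5]; print(y, s[:,0].min().round(1) if len(s) else None)
E
```

```text
[640.61551119 -12.46188486 299.11961453] [-0.006 -0.023  0.002  0.002  0.     0.004]
round 863 mean [625.8  18.2 160.4] circ 625.3 18.5 17.1
square 777 mean [625.  -47.4 142.6] circ 624.2 -47.4 17.2
used 821 mean [673.5 -16.1  62.9] circ 671.0 -18.5 23.1
panel (84, np.float32(89.68), array([723.6,   0.8], dtype=float32))
sq 657 ((625.002685546875, -40.7416877746582), (63.57450485229492, 50.0725212097168), 84.8631820678711)
-130 581.7
-110 None
-90 None
60 585.0
80 585.2
```

```bash
python3 -m creep '[{"tx":0.085,"ty":0.2,"tz":-0.154,"turn":0,"fingers":48},{"tx":0.085,"ty":0.4,"tz":-0.154,"turn":0,"fingers":48},{"tx":0.085,"ty":0.5,"tz":-0.154,"turn":0,"fingers":48},{"tx":0.085,"ty":0.5,"tz":-0.154,"turn":0,"fingers":48},{"tx":0.085,"ty":0.5,"tz":-0.154,"turn":0,"fingers":48}]' 15
python3 - <<'E'
from h import *
F,P=cloud("wrist"); cv2.imwrite("pics/w2.png",F[:,:,::-1]); print(monitor.read_state()["eef_pos"],monitor.read_state()["eef_rot"])
cap(P,"round",(623,18),24,157,166)
print(rows((623.5,18.4,130)))
E
```

```text
clock: 2.75
eef_pos: [623.3, 17.1, 200.7]
eef_rot: [-1.572, -0.001, -3.141]
wrist_force: [-0.4, 0.1, 0.7]
finger_gap: 48.1
[623.71631964  17.2928984  201.31455912] [-1.57152368e+00 -6.04669512e-05 -3.14084649e+00]
round 1718 mean [625.8  18.5 160.5] circ 624.9 18.5 17.2
(array([ 0.0011,  0.3566, -0.0053]), None)
```

View pics/w2.png

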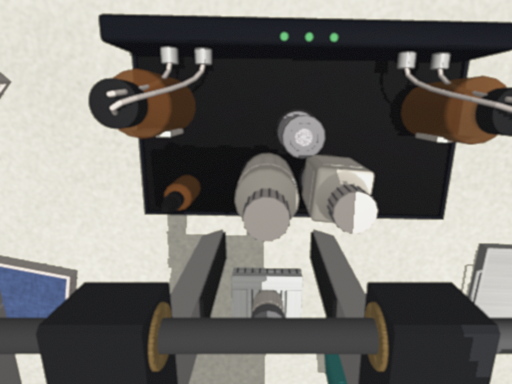

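```bash
python3 -m creep '[{"tx":-0.003,"ty":0.1,"tz":-0.005,"turn":0,"fingers":48},{"tx":-0.003,"ty":0.2,"tz":-0.005,"turn":0,"fingers":48},{"tx":-0.003,"ty":0.28,"tz":-0.005,"turn":0,"fingers":48},{"tx":-0.003,"ty":0.33,"tz":-0.005,"turn":0,"fingers":48},{"tx":-0.003,"ty":0.355,"tz":-0.005,"turn":0,"fingers":48},{"tx":-0.003,"ty":0.355,"tz":-0.005,"turn":0,"fingers":48},{"tx":-0.003,"ty":0.355,"tz":-0.005,"turn":0,"fingers":48},{"tx":-0.003,"ty":0.355,"tz":-0.005,"turn":0,"fingers":48}]' 15
python3 -m creep '[{"tx":0,"ty":0,"tz":0,"turn":0,"fingers":38},{"tx":0,"ty":0,"tz":0,"turn":0,"fingers":34},{"tx":0,"ty":0,"tz":0,"turn":0,"fingers":30},{"tx":0,"ty":0,"tz":0,"turn":0,"fingers":28},{"tx":0,"ty":0,"tz":0,"turn":0,"fingers":28},{"tx":0,"ty":0,"tz":0,"turn":0,"fingers":28},{"tx":0,"ty":0,"tz":0,"turn":0,"fingers":28},{"tx":0,"ty":0,"tz":0,"turn":0,"fingers":28}]' 15
```

```text
clock: 3.6
eef_pos: [624.7, 18.3, 131.2]
eef_rot: [-1.571, 0.001, -3.141]
wrist_force: [0.0, 0.5, 0.1]
finger_gap: 47.9
clock: 4.4
eef_pos: [624.8, 18.3, 131.5]
eef_rot: [-1.571, 0.002, -3.141]
wrist_force: [-0.1, -0.9, 4.6]
finger_gap: 32.6
```

```bash
python3 -m creep '[{"tx":0,"ty":-0.02,"tz":0,"turn":0,"fingers":28},{"tx":0,"ty":-0.06,"tz":0,"turn":0,"fingers":28},{"tx":0,"ty":-0.15,"tz":0,"turn":0,"fingers":28},{"tx":0,"ty":-0.3,"tz":0,"turn":0,"fingers":28},{"tx":0,"ty":-0.45,"tz":0,"turn":0,"fingers":28},{"tx":0,"ty":-0.6,"tz":0,"turn":0,"fingers":28},{"tx":0,"ty":-0.75,"tz":0,"turn":0,"fingers":28},{"tx":0,"ty":-0.82,"tz":0,"turn":0,"fingers":28},{"tx":0,"ty":-0.85,"tz":0,"turn":0,"fingers":28},{"tx":0,"ty":-0.85,"tz":0,"turn":0,"fingers":28},{"tx":0,"ty":-0.85,"tz":0,"turn":0,"fingers":28}]' 25
python3 - <<'E'
from h import *
F,P=cloud("wrist"); cv2.imwrite("pics/w3.png",F[:,:,::-1]); F,P=cloud("side"); cv2.imwrite("pics/s3.png",F[:,:,::-1])
E
```

```text
clock: 5.5
eef_pos: [624.2, 18.2, 299.9]
eef_rot: [-1.572, -0.001, -3.141]
wrist_force: [-0.7, -0.4, -2.3]
finger_gap: 32.7
```

View pics/w3.png

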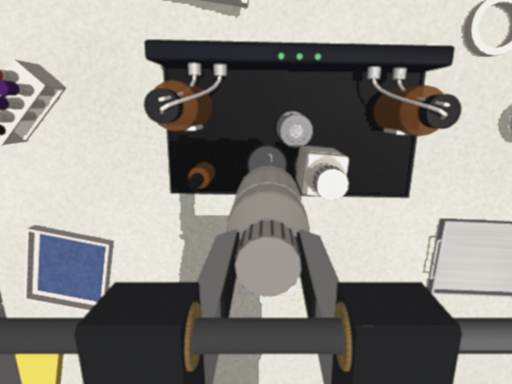

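View pics/s3.png

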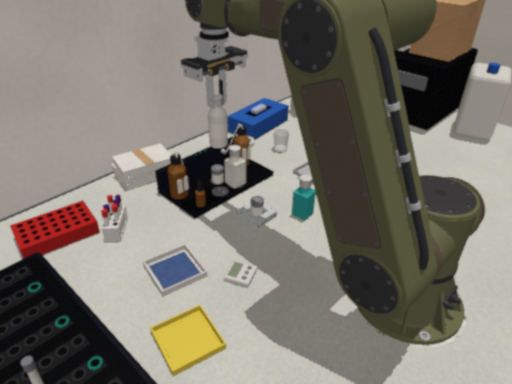

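```bash
python3 -m creep '[{"tx":0.03,"ty":0,"tz":0.06,"turn":0,"fingers":28},{"tx":0.1,"ty":0,"tz":0.2,"turn":0,"fingers":28},{"tx":0.17,"ty":0,"tz":0.36,"turn":0,"fingers":28},{"tx":0.25,"ty":0,"tz":0.52,"turn":0,"fingers":28},{"tx":0.32,"ty":0,"tz":0.68,"turn":0,"fingers":28},{"tx":0.39,"ty":0,"tz":0.84,"turn":0,"fingers":28},{"tx":0.45,"ty":0,"tz":0.96,"turn":0,"fingers":28}]'
python3 - <<'E'
from h import *
print(rows((475,-300,240),-np.pi))
E
```

```text
clock: 6.3
eef_pos: [532.8, -176.1, 299.6]
eef_rot: [-1.571, -0.001, 3.141]
wrist_force: [0.7, -0.4, -2.1]
finger_gap: 32.9
(array([0.2885, 0.2977, 0.6197]), np.float64(-0.0001400202487477859))
```

```bash
python3 -m creep '[{"tx":0.08,"ty":0,"tz":0.18,"turn":0,"fingers":28},{"tx":0.16,"ty":0,"tz":0.34,"turn":0,"fingers":28},{"tx":0.22,"ty":0.05,"tz":0.48,"turn":0,"fingers":28},{"tx":0.27,"ty":0.12,"tz":0.58,"turn":0,"fingers":28},{"tx":0.288,"ty":0.2,"tz":0.62,"turn":0,"fingers":28},{"tx":0.288,"ty":0.27,"tz":0.62,"turn":0,"fingers":28},{"tx":0.288,"ty":0.3,"tz":0.62,"turn":0,"fingers":28},{"tx":0.288,"ty":0.3,"tz":0.62,"turn":0,"fingers":28},{"tx":0.288,"ty":0.3,"tz":0.62,"turn":0,"fingers":28}]'
python3 - <<'E'
from h import *
F,P=cloud("wrist"); cv2.imwrite("pics/w4.png",F[:,:,::-1]); 
m=(np.hypot(P[...,0]-475,P[...,1]+342)<130)&(P[...,2]>-1)&(P[...,2]<30); q=P[m]; 
Pt=np.load("top0.npz")["P"]
print(rows((475,-300,122.5),-np.pi))
for z0,z1 in((-1,1),(1,6),(8,25)):
  s=q[(q[:,2]>z0)&(q[:,2]<z1)]; print(z0,len(s),s.min(0).round(),s.max(0).round(),np.median(s,0).round(1))
E
```

```text
clock: 7.2
eef_pos: [475.5, -299.7, 240.1]
eef_rot: [-1.571, -0.0, -3.141]
wrist_force: [0.4, -0.5, -1.4]
finger_gap: 32.6
(array([0.0028, 0.5891, 0.0013]), np.float64(0.0001328325127501627))
-1 7877 [ 352. -472.   -1.] [ 604. -213.    1.] [ 5.466e+02 -3.592e+02  4.000e-01]
1 16021 [ 355. -472.    1.] [ 604. -213.    6.] [ 497.5 -359.6    3.3]
8 1934 [ 413. -446.    8.] [ 541. -228.   23.] [ 485.  -380.1   16.7]
```

View pics/w4.png

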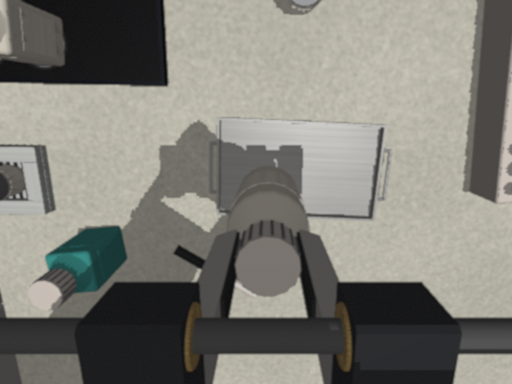

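```bash
python3 -m creep '[{"tx":0,"ty":0.08,"tz":0,"turn":0,"fingers":28},{"tx":0,"ty":0.2,"tz":0,"turn":0,"fingers":28},{"tx":0,"ty":0.32,"tz":0,"turn":0,"fingers":28},{"tx":0,"ty":0.43,"tz":0,"turn":0,"fingers":28},{"tx":0,"ty":0.5,"tz":0,"turn":0,"fingers":28},{"tx":0,"ty":0.54,"tz":0,"turn":0,"fingers":28},{"tx":0,"ty":0.56,"tz":0,"turn":0,"fingers":28},{"tx":0,"ty":0.57,"tz":0,"turn":0,"fingers":28},{"tx":0,"ty":0.575,"tz":0,"turn":0,"fingers":28},{"tx":0,"ty":0.575,"tz":0,"turn":0,"fingers":28}]'
```

```text
clock: 8.25
eef_pos: [475.7, -299.9, 125.8]
eef_rot: [-1.57, 0.001, -3.141]
wrist_force: [1.0, -0.7, -1.5]
finger_gap: 32.0
```

```bash
python3 -m creep '[{"tx":0,"ty":0.005,"tz":0,"turn":0,"fingers":28},{"tx":0,"ty":0.01,"tz":0,"turn":0,"fingers":28},{"tx":0,"ty":0.013,"tz":0,"turn":0,"fingers":28},{"tx":0,"ty":0.013,"tz":0,"turn":0,"fingers":28},{"tx":0,"ty":0.013,"tz":0,"turn":0,"fingers":28}]'
```

```text
clock: 8.75
eef_pos: [475.7, -299.9, 123.2]
eef_rot: [-1.57, 0.001, -3.141]
wrist_force: [-0.2, 0.2, -2.4]
finger_gap: 32.5
```

Still hanging; go on by 1 mm at a time.

```bash
python3 -m creep '[{"tx":0,"ty":0.004,"tz":0,"turn":0,"fingers":28},{"tx":0,"ty":0.006,"tz":0,"turn":0,"fingers":28},{"tx":0,"ty":0.006,"tz":0,"turn":0,"fingers":28}]'
python3 -m creep '[{"tx":0,"ty":0.005,"tz":0,"turn":0,"fingers":28},{"tx":0,"ty":0.005,"tz":0,"turn":0,"fingers":28},{"tx":0,"ty":0.005,"tz":0,"turn":0,"fingers":28}]'
```

```text
clock: 9.05
eef_pos: [475.9, -300.0, 122.5]
eef_rot: [-1.57, 0.001, -3.141]
wrist_force: [-0.9, 1.2, 4.6]
finger_gap: 32.3
clock: 9.35
eef_pos: [476.3, -300.2, 122.6]
eef_rot: [-1.569, 0.002, -3.141]
wrist_force: [-2.6, 1.7, 10.7]
finger_gap: 32.5
```

```bash
python3 -m creep '[{"tx":0,"ty":-0.003,"tz":0,"turn":0,"fingers":28},{"tx":0,"ty":-0.003,"tz":0,"turn":0,"fingers":36},{"tx":0,"ty":-0.003,"tz":0,"turn":0,"fingers":42},{"tx":0,"ty":-0.003,"tz":0,"turn":0,"fingers":48},{"tx":0,"ty":-0.003,"tz":0,"turn":0,"fingers":48},{"tx":0,"ty":-0.05,"tz":0,"turn":0,"fingers":48},{"tx":0,"ty":-0.15,"tz":0,"turn":0,"fingers":48},{"tx":0,"ty":-0.35,"tz":0,"turn":0,"fingers":48},{"tx":0,"ty":-0.6,"tz":0,"turn":0,"fingers":48},{"tx":0,"ty":-0.6,"tz":0,"turn":0,"fingers":48},{"tx":0,"ty":-0.6,"tz":0,"turn":0,"fingers":48}]'
python3 - <<'E'
from h import *
F,P=cloud("wrist"); cv2.imwrite("pics/w5.png",F[:,:,::-1]); cap(P,"round",(476,-300),28,142,160)
print(rows((624,-47.4,200),-np.pi))
E
```

```text
clock: 10.45
eef_pos: [476.1, -300.1, 243.9]
eef_rot: [-1.568, 0.004, -3.141]
wrist_force: [0.2, 0.9, -0.3]
finger_gap: 47.9
round 1229 mean [ 477.8 -300.2  151.2] circ 476.7 -300.3 17.1
(array([-0.7412,  0.2117, -1.2622]), np.float64(0.00012762421274972304))
```

View pics/w5.png

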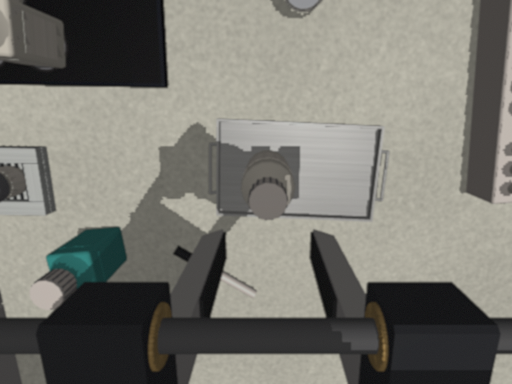

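```bash
python3 -m creep '[{"tx":-0.1,"ty":0,"tz":-0.2,"turn":0,"fingers":48},{"tx":-0.22,"ty":0,"tz":-0.4,"turn":0,"fingers":48},{"tx":-0.33,"ty":0,"tz":-0.6,"turn":0,"fingers":48},{"tx":-0.44,"ty":0,"tz":-0.8,"turn":0,"fingers":48},{"tx":-0.55,"ty":0,"tz":-1,"turn":0,"fingers":48},{"tx":-0.55,"ty":0,"tz":-1,"turn":0,"fingers":48}]'
python3 - <<'E'
from h import *
print(rows((624,-47.3,190),-np.pi))
E
```

```text
clock: 11.1
eef_pos: [586.8, -95.4, 240.5]
eef_rot: [-1.571, -0.0, -3.137]
wrist_force: [-0.4, -0.8, -0.6]
finger_gap: 47.9
(array([-0.1874,  0.2522, -0.2394]), np.float64(0.0016129312804309221))
```

```bash
python3 -m creep '[{"tx":-0.187,"ty":0.05,"tz":-0.24,"turn":0.001,"fingers":48},{"tx":-0.187,"ty":0.2,"tz":-0.24,"turn":0.001,"fingers":48},{"tx":-0.187,"ty":0.25,"tz":-0.24,"turn":0.001,"fingers":48},{"tx":-0.187,"ty":0.25,"tz":-0.24,"turn":0.001,"fingers":48},{"tx":-0.187,"ty":0.25,"tz":-0.24,"turn":0.001,"fingers":48},{"tx":-0.187,"ty":0.25,"tz":-0.24,"turn":0.001,"fingers":48}]' 15
python3 - <<'E'
from h import *
F,P=cloud("wrist"); cv2.imwrite("pics/w6.png",F[:,:,::-1]); cap(P,"square",(624,-48),26,139,148)
print(rows((624,-47.4,112),-np.pi))
E
```

```text
clock: 11.7
eef_pos: [624.0, -48.3, 191.9]
eef_rot: [-1.57, 0.002, -3.141]
wrist_force: [-0.7, -0.0, 0.0]
finger_gap: 48.0
square 1592 mean [624.9 -47.5 142.5] circ 624.1 -47.4 17.2
(array([ 0.0009,  0.3993, -0.0037]), np.float64(0.0002691033556715195))
```

View pics/w6.png

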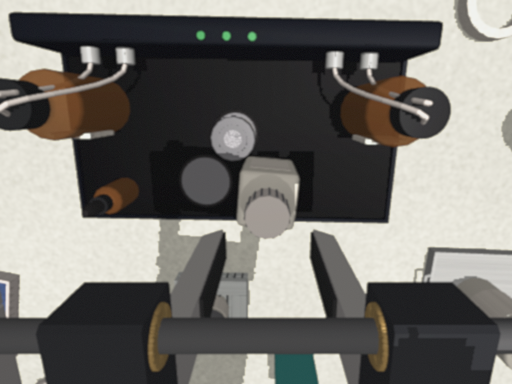

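```bash
python3 -m creep '[{"tx":0.001,"ty":0.12,"tz":-0.004,"turn":0,"fingers":48},{"tx":0.001,"ty":0.24,"tz":-0.004,"turn":0,"fingers":48},{"tx":0.001,"ty":0.32,"tz":-0.004,"turn":0,"fingers":48},{"tx":0.001,"ty":0.37,"tz":-0.004,"turn":0,"fingers":48},{"tx":0.001,"ty":0.393,"tz":-0.004,"turn":0,"fingers":48},{"tx":0.001,"ty":0.395,"tz":-0.004,"turn":0,"fingers":48},{"tx":0.001,"ty":0.395,"tz":-0.004,"turn":0,"fingers":48},{"tx":0.001,"ty":0.395,"tz":-0.004,"turn":0,"fingers":48},{"tx":0.001,"ty":0.395,"tz":-0.004,"turn":0,"fingers":40},{"tx":0.001,"ty":0.395,"tz":-0.004,"turn":0,"fingers":34},{"tx":0.001,"ty":0.395,"tz":-0.004,"turn":0,"fingers":30},{"tx":0.001,"ty":0.395,"tz":-0.004,"turn":0,"fingers":28},{"tx":0.001,"ty":0.395,"tz":-0.004,"turn":0,"fingers":28},{"tx":0.001,"ty":0.395,"tz":-0.004,"turn":0,"fingers":28},{"tx":0.001,"ty":0.395,"tz":-0.004,"turn":0,"fingers":28}]' 15
python3 -m creep '[{"tx":0,"ty":-0.02,"tz":0,"turn":0,"fingers":28},{"tx":0,"ty":-0.06,"tz":0,"turn":0,"fingers":28},{"tx":0,"ty":-0.15,"tz":0,"turn":0,"fingers":28},{"tx":0,"ty":-0.3,"tz":0,"turn":0,"fingers":28},{"tx":0,"ty":-0.45,"tz":0,"turn":0,"fingers":28},{"tx":0,"ty":-0.6,"tz":0,"turn":0,"fingers":28},{"tx":0,"ty":-0.7,"tz":0,"turn":0,"fingers":28},{"tx":0,"ty":-0.74,"tz":0,"turn":0,"fingers":28},{"tx":0,"ty":-0.75,"tz":0,"turn":0,"fingers":28}]' 25
```

```text
clock: 13.25
eef_pos: [624.0, -47.4, 113.1]
eef_rot: [-1.57, 0.002, -3.141]
wrist_force: [-1.1, -0.3, 3.6]
finger_gap: 33.0
clock: 14.15
eef_pos: [623.8, -47.3, 263.6]
eef_rot: [-1.57, 0.003, -3.141]
wrist_force: [0.2, 0.8, -3.4]
finger_gap: 32.8
```

```bash
python3 -m creep '[{"tx":0.02,"ty":-0.05,"tz":0.06,"turn":0,"fingers":28},{"tx":0.06,"ty":-0.1,"tz":0.2,"turn":0,"fingers":28},{"tx":0.1,"ty":-0.1,"tz":0.36,"turn":0,"fingers":28},{"tx":0.15,"ty":-0.1,"tz":0.53,"turn":0,"fingers":28},{"tx":0.2,"ty":-0.1,"tz":0.7,"turn":0,"fingers":28},{"tx":0.25,"ty":-0.1,"tz":0.86,"turn":0,"fingers":28},{"tx":0.3,"ty":-0.1,"tz":1,"turn":0,"fingers":28}]'
python3 - <<'E'
from h import *
print(rows((475,-384,240),-np.pi))
E
```

```text
clock: 14.85
eef_pos: [562.6, -249.5, 282.9]
eef_rot: [-1.571, 0.001, 3.142]
wrist_force: [-0.6, -0.4, -2.3]
finger_gap: 32.6
(array([0.4383, 0.2141, 0.6723]), np.float64(-4.393361056474011e-06))
```

```bash
python3 -m creep '[{"tx":0.08,"ty":0,"tz":0.16,"turn":0,"fingers":28},{"tx":0.18,"ty":0,"tz":0.3,"turn":0,"fingers":28},{"tx":0.27,"ty":0,"tz":0.44,"turn":0,"fingers":28},{"tx":0.36,"ty":0,"tz":0.57,"turn":0,"fingers":28},{"tx":0.42,"ty":0.02,"tz":0.65,"turn":0,"fingers":28},{"tx":0.438,"ty":0.08,"tz":0.672,"turn":0,"fingers":28},{"tx":0.438,"ty":0.16,"tz":0.672,"turn":0,"fingers":28},{"tx":0.438,"ty":0.21,"tz":0.672,"turn":0,"fingers":28},{"tx":0.438,"ty":0.21,"tz":0.672,"turn":0,"fingers":28},{"tx":0.438,"ty":0.21,"tz":0.672,"turn":0,"fingers":28}]'
python3 - <<'E'
from h import *
F,P=cloud("wrist"); cv2.imwrite("pics/w7.png",F[:,:,::-1]); F,P=cloud("side"); 
print(rows((475,-384,104.2),-np.pi))
E
```

```text
clock: 15.85
eef_pos: [475.3, -383.6, 241.0]
eef_rot: [-1.571, 0.001, -3.141]
wrist_force: [0.0, -0.8, -2.5]
finger_gap: 32.6
(array([3.400e-03, 6.869e-01, 2.000e-04]), np.float64(0.00014868503945169234))
```

View pics/w7.png

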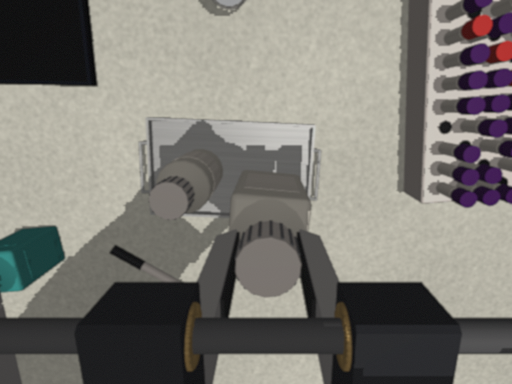

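```bash
python3 -m creep '[{"tx":0.003,"ty":0.08,"tz":0,"turn":0,"fingers":28},{"tx":0.003,"ty":0.22,"tz":0,"turn":0,"fingers":28},{"tx":0.003,"ty":0.36,"tz":0,"turn":0,"fingers":28},{"tx":0.003,"ty":0.48,"tz":0,"turn":0,"fingers":28},{"tx":0.003,"ty":0.57,"tz":0,"turn":0,"fingers":28},{"tx":0.003,"ty":0.63,"tz":0,"turn":0,"fingers":28},{"tx":0.003,"ty":0.66,"tz":0,"turn":0,"fingers":28},{"tx":0.003,"ty":0.675,"tz":0,"turn":0,"fingers":28},{"tx":0.003,"ty":0.682,"tz":0,"turn":0,"fingers":28},{"tx":0.003,"ty":0.682,"tz":0,"turn":0,"fingers":28},{"tx":0.003,"ty":0.682,"tz":0,"turn":0,"fingers":28}]'
```

```text
clock: 17.05
eef_pos: [475.3, -384.1, 105.8]
eef_rot: [-1.569, 0.003, -3.141]
wrist_force: [-0.0, 0.1, -2.8]
finger_gap: 32.9
```

```bash
python3 -m creep '[{"tx":0,"ty":0.004,"tz":0,"turn":0,"fingers":28},{"tx":0,"ty":0.007,"tz":0,"turn":0,"fingers":28},{"tx":0,"ty":0.009,"tz":0,"turn":0,"fingers":28},{"tx":0,"ty":0.009,"tz":0,"turn":0,"fingers":28}]'
python3 -m creep '[{"tx":0,"ty":0.004,"tz":0,"turn":0,"fingers":28},{"tx":0,"ty":0.004,"tz":0,"turn":0,"fingers":28},{"tx":0,"ty":0.004,"tz":0,"turn":0,"fingers":28}]'
```

```text
clock: 17.45
eef_pos: [475.3, -384.2, 104.1]
eef_rot: [-1.569, 0.003, -3.141]
wrist_force: [-0.8, -0.5, -1.3]
finger_gap: 32.6
clock: 17.75
eef_pos: [475.6, -384.4, 104.0]
eef_rot: [-1.568, 0.004, -3.141]
wrist_force: [-1.0, 1.0, 5.8]
finger_gap: 32.4
```

```bash
python3 -m creep '[{"tx":0,"ty":-0.003,"tz":0,"turn":0,"fingers":28},{"tx":0,"ty":-0.003,"tz":0,"turn":0,"fingers":36},{"tx":0,"ty":-0.003,"tz":0,"turn":0,"fingers":42},{"tx":0,"ty":-0.003,"tz":0,"turn":0,"fingers":48},{"tx":0,"ty":-0.003,"tz":0,"turn":0,"fingers":48},{"tx":0,"ty":-0.05,"tz":0,"turn":0,"fingers":48},{"tx":0,"ty":-0.15,"tz":0,"turn":0,"fingers":48},{"tx":0,"ty":-0.35,"tz":0,"turn":0,"fingers":48},{"tx":0,"ty":-0.6,"tz":0,"turn":0,"fingers":48},{"tx":0,"ty":-0.7,"tz":0,"turn":0,"fingers":48},{"tx":0,"ty":-0.7,"tz":0,"turn":0,"fingers":48}]'
python3 - <<'E'
from h import *
F,P=cloud("wrist"); cv2.imwrite("pics/w8.png",F[:,:,::-1]); cap(P,"square",(476,-384),28,125,140);cap(P,"round",(476,-300),28,142,160)
print(rows((672,-17,200),-np.pi))
E
```

```text
clock: 18.85
eef_pos: [475.8, -384.7, 248.5]
eef_rot: [-1.564, 0.008, -3.141]
wrist_force: [0.4, 0.2, -0.5]
finger_gap: 47.9
square 1055 mean [ 476.8 -384.6  133.3] circ 475.8 -384.6 17.3
round 1252 mean [ 477.8 -301.5  151. ] circ 476.8 -300.3 17.4
(array([-0.9833,  0.2261, -1.8367]), np.float64(0.0001525799874664236))
```

View pics/w8.png

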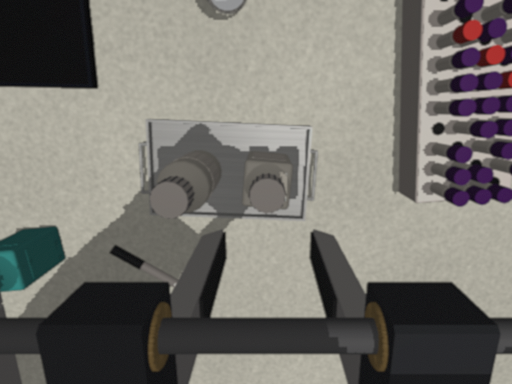

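```bash
python3 -m creep '[{"tx":-0.1,"ty":0,"tz":-0.2,"turn":0,"fingers":60},{"tx":-0.2,"ty":0,"tz":-0.4,"turn":0,"fingers":60},{"tx":-0.3,"ty":0,"tz":-0.6,"turn":0,"fingers":60},{"tx":-0.4,"ty":0,"tz":-0.8,"turn":0,"fingers":60},{"tx":-0.5,"ty":0,"tz":-1,"turn":0,"fingers":60},{"tx":-0.5,"ty":0,"tz":-1,"turn":0,"fingers":60}]'
python3 - <<'E'
from h import *
print(rows((672,-17,200),-np.pi))
E
```

```text
clock: 19.5
eef_pos: [576.4, -179.7, 243.6]
eef_rot: [-1.568, 0.003, -3.136]
wrist_force: [-0.3, -0.9, 0.4]
finger_gap: 60.1
(array([-0.4817,  0.2177, -0.8115]), np.float64(0.0016630507552379903))
```

```bash
python3 -m creep '[{"tx":-0.12,"ty":0,"tz":-0.2,"turn":0.001,"fingers":60},{"tx":-0.24,"ty":0,"tz":-0.4,"turn":0.001,"fingers":60},{"tx":-0.36,"ty":0,"tz":-0.6,"turn":0.001,"fingers":60},{"tx":-0.48,"ty":0.1,"tz":-0.81,"turn":0.001,"fingers":60},{"tx":-0.48,"ty":0.22,"tz":-0.81,"turn":0.001,"fingers":60},{"tx":-0.48,"ty":0.22,"tz":-0.81,"turn":0.001,"fingers":60},{"tx":-0.48,"ty":0.22,"tz":-0.81,"turn":0.001,"fingers":60},{"tx":-0.48,"ty":0.22,"tz":-0.81,"turn":0.001,"fingers":60}]' 12
python3 - <<'E'
from h import *
F,P=cloud("wrist"); np.savez("w9.npz",F=F,P=P); cv2.imwrite("pics/w9.png",F[:,:,::-1]); cap(P,"used",(672,-17),24,59,70)
print(monitor.read_state()["eef_pos"], rows((672,-17,35),-np.pi))
for u,v in((120,200),(215,150)): print(P[v,u].round(1))
E
```

```text
clock: 20.3
eef_pos: [671.7, -18.6, 200.9]
eef_rot: [-1.568, 0.005, -3.141]
wrist_force: [0.3, 0.1, 0.6]
finger_gap: 60.1
used 1260 mean [674.  -15.9  62.8] circ 673.2 -15.9 20.0
[671.77881225 -18.46824919 201.08116335] (array([ 0.0033,  0.8304, -0.0096]), np.float64(0.00022181731658609536))
[647.8 148.4  13. ]
[703.9  38.9  10. ]
```

View pics/w9.png

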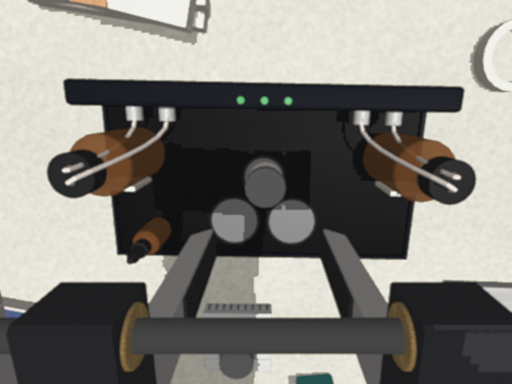

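```bash
python3 - <<'E'
from h import *
Z=np.load("w9.npz"); P=Z["P"]; F=Z["F"].astype(int)
X,Y,z=P[...,0],P[...,1],P[...,2]
for s in (1,-1):
  for lo in range(60,130,10):
    m=(z>100)&(z<200)&((Y+17)*s>lo)&((Y+17)*s<lo+10)&(X<780)&(X>560)
    if m.sum(): print(s*lo,m.sum(),"x",X[m].min().round(),X[m].max().round(),"z",z[m].min().round(),z[m].max().round())
m=(F.min(-1)>45)&(F.max(-1)<140)&(z>6)&(z<18)
for c in((624,18),(624,-47),(674,-16)):
  mm=m&(np.hypot(X-c[0],Y-c[1])<33); q=P[mm]; (x,y),r=cv2.minEnclosingCircle(q[:,:2].astype(np.float32)); print(c,len(q),q.mean(0).round(1),x,y,r)
E
```

```text
100 103 x 711.0 719.0 z 100.0 128.0
110 773 x 682.0 723.0 z 100.0 152.0
120 1720 x 611.0 728.0 z 100.0 161.0
-90 31 x 710.0 715.0 z 101.0 113.0
-100 370 x 683.0 714.0 z 100.0 142.0
-110 1344 x 675.0 720.0 z 100.0 159.0
-120 1276 x 672.0 724.0 z 100.0 163.0
(624, 18) 1040 [627.6  16.2  13.3] 626.4647216796875 18.79828643798828 31.8109130859375
(624, -47) 605 [628.7 -46.3  13.3] 625.4935302734375 -46.230247497558594 31.330427169799805
(674, -16) 270 [684.  -12.8  13.4] 668.7081909179688 -16.01649284362793 28.088809967041016
```

```bash
python3 -m creep '[{"tx":-0.003,"ty":0.15,"tz":-0.011,"turn":0,"fingers":60},{"tx":-0.003,"ty":0.32,"tz":-0.011,"turn":0,"fingers":60},{"tx":-0.003,"ty":0.5,"tz":-0.011,"turn":0,"fingers":60},{"tx":-0.003,"ty":0.65,"tz":-0.011,"turn":0,"fingers":60},{"tx":-0.003,"ty":0.76,"tz":-0.011,"turn":0,"fingers":60},{"tx":-0.003,"ty":0.82,"tz":-0.011,"turn":0,"fingers":60},{"tx":-0.003,"ty":0.83,"tz":-0.011,"turn":0,"fingers":60},{"tx":-0.003,"ty":0.83,"tz":-0.011,"turn":0,"fingers":60},{"tx":-0.003,"ty":0.83,"tz":-0.011,"turn":0,"fingers":60}]' 12
python3 -m creep '[{"tx":0,"ty":0,"tz":0,"turn":0,"fingers":50},{"tx":0,"ty":0,"tz":0,"turn":0,"fingers":44},{"tx":0,"ty":0,"tz":0,"turn":0,"fingers":40},{"tx":0,"ty":0,"tz":0,"turn":0,"fingers":36},{"tx":0,"ty":0,"tz":0,"turn":0,"fingers":34},{"tx":0,"ty":0,"tz":0,"turn":0,"fingers":34},{"tx":0,"ty":0,"tz":0,"turn":0,"fingers":34}]' 12
```

```text
clock: 21.25
eef_pos: [674.1, -16.9, 36.8]
eef_rot: [-1.568, 0.008, -3.141]
wrist_force: [0.8, 1.0, -0.0]
finger_gap: 60.2
clock: 21.95
eef_pos: [674.2, -16.9, 37.2]
eef_rot: [-1.568, 0.008, -3.141]
wrist_force: [-1.4, -0.2, 4.7]
finger_gap: 39.7
```

```bash
python3 -m creep '[{"tx":0,"ty":-0.02,"tz":0,"turn":0,"fingers":34},{"tx":0,"ty":-0.08,"tz":0,"turn":0,"fingers":34},{"tx":0,"ty":-0.2,"tz":0,"turn":0,"fingers":34},{"tx":0,"ty":-0.36,"tz":0,"turn":0,"fingers":34},{"tx":0,"ty":-0.54,"tz":0,"turn":0,"fingers":34},{"tx":0,"ty":-0.72,"tz":0,"turn":0,"fingers":34},{"tx":0,"ty":-0.88,"tz":0,"turn":0,"fingers":34},{"tx":0,"ty":-0.97,"tz":0,"turn":0,"fingers":34},{"tx":0,"ty":-0.97,"tz":0,"turn":0,"fingers":34},{"tx":0,"ty":-0.97,"tz":0,"turn":0,"fingers":34}]' 18
python3 - <<'E'
from h import *
F,P=cloud("wrist"); cv2.imwrite("pics/w10.png",F[:,:,::-1])
print(rows((458,326,231),-np.pi))
X,Y,z=P[...,0],P[...,1],P[...,2];F=F.astype(int)
m=(F.min(-1)>45)&(F.max(-1)<150)&(z>9)&(z<16)
for c in((624,18),(624,-47),(674,-16)):
  mm=m&(np.hypot(X-c[0],Y-c[1])<33); q=P[mm]; (x,y),r=cv2.minEnclosingCircle(q[:,:2].astype(np.float32)); print(c,len(q),q.mean(0).round(1),x,y,r)
E
```

```text
clock: 22.95
eef_pos: [672.4, -16.3, 230.6]
eef_rot: [-1.568, 0.008, -3.141]
wrist_force: [-0.4, 0.6, -0.6]
finger_gap: 39.3
(array([ 1.07  , -0.0177, -1.7121]), np.float64(0.0001418392605839813))
(624, 18) 1074 [627.3  24.6  13.4] 622.044921875 16.286476135253906 31.35840606689453
(624, -47) 742 [626.9 -53.7  13.4] 619.7300415039062 -44.10761642456055 31.106658935546875
(674, -16) 910 [675.3 -13.1  13.4] 674.3196411132812 -14.761746406555176 22.303430557250977
```

View pics/w10.png

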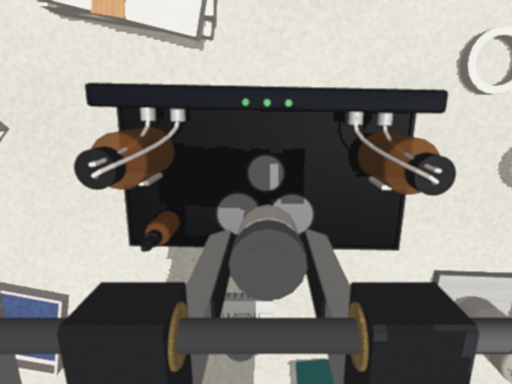

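```bash
python3 -m creep '[{"tx":0.05,"ty":0,"tz":-0.06,"turn":0,"fingers":34},{"tx":0.15,"ty":0,"tz":-0.2,"turn":0,"fingers":34},{"tx":0.26,"ty":0,"tz":-0.37,"turn":0,"fingers":34},{"tx":0.37,"ty":0,"tz":-0.55,"turn":0,"fingers":34},{"tx":0.48,"ty":0,"tz":-0.72,"turn":0,"fingers":34},{"tx":0.58,"ty":0,"tz":-0.88,"turn":0,"fingers":34},{"tx":0.65,"ty":0,"tz":-1,"turn":0,"fingers":34}]'
python3 - <<'E'
from h import *
print(rows((458,326,150),-np.pi))
E
```

```text
clock: 23.7
eef_pos: [540.3, 185.2, 227.0]
eef_rot: [-1.568, 0.004, -3.14]
wrist_force: [-0.2, 0.1, -0.7]
finger_gap: 39.6
(array([ 0.4119,  0.3812, -0.706 ]), np.float64(0.0004593834588553612))
```

```bash
python3 -m creep '[{"tx":0.1,"ty":0,"tz":-0.17,"turn":0,"fingers":34},{"tx":0.2,"ty":0,"tz":-0.34,"turn":0,"fingers":34},{"tx":0.29,"ty":0.04,"tz":-0.5,"turn":0,"fingers":34},{"tx":0.37,"ty":0.1,"tz":-0.63,"turn":0,"fingers":34},{"tx":0.41,"ty":0.2,"tz":-0.705,"turn":0,"fingers":34},{"tx":0.41,"ty":0.3,"tz":-0.705,"turn":0,"fingers":34},{"tx":0.41,"ty":0.37,"tz":-0.705,"turn":0,"fingers":34},{"tx":0.41,"ty":0.37,"tz":-0.705,"turn":0,"fingers":34},{"tx":0.41,"ty":0.37,"tz":-0.705,"turn":0,"fingers":34}]'
python3 - <<'E'
from h import *
F,P=cloud("wrist"); cv2.imwrite("pics/w11.png",F[:,:,::-1])
print(rows((458,326,28.2),-np.pi))
X,Y,z=P[...,0],P[...,1],P[...,2];F=F.astype(int)
m=(np.hypot(X-458,Y-326)<95)&(z>8)&(z<24);q=P[m];print(cv2.minAreaRect(q[:,:2].astype(np.float32)))
E
```

```text
clock: 24.6
eef_pos: [458.6, 325.5, 152.3]
eef_rot: [-1.567, 0.004, -3.141]
wrist_force: [1.1, -0.5, 0.1]
finger_gap: 39.5
(array([ 0.0072,  0.6235, -0.0037]), np.float64(0.0002434275978467393))
((458.6831970214844, 325.55596923828125), (120.32537841796875, 120.15180969238281), 77.7401123046875)
```

View pics/w11.png

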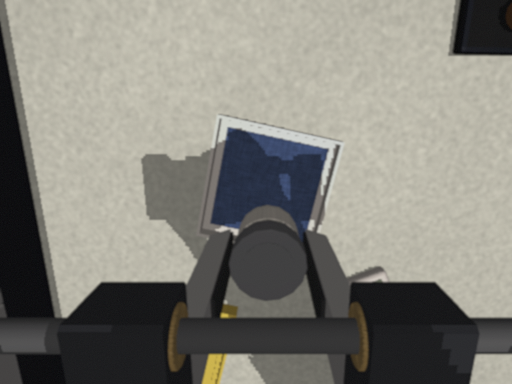

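```bash
python3 -m creep '[{"tx":0.003,"ty":0.1,"tz":-0.002,"turn":0,"fingers":34},{"tx":0.003,"ty":0.25,"tz":-0.002,"turn":0,"fingers":34},{"tx":0.003,"ty":0.4,"tz":-0.002,"turn":0,"fingers":34},{"tx":0.003,"ty":0.52,"tz":-0.002,"turn":0,"fingers":34},{"tx":0.003,"ty":0.58,"tz":-0.002,"turn":0,"fingers":34},{"tx":0.003,"ty":0.6,"tz":-0.002,"turn":0,"fingers":34},{"tx":0.003,"ty":0.61,"tz":-0.002,"turn":0,"fingers":34},{"tx":0.003,"ty":0.615,"tz":-0.002,"turn":0,"fingers":34},{"tx":0.003,"ty":0.615,"tz":-0.002,"turn":0,"fingers":34}]'
python3 -m creep '[{"tx":0,"ty":0.005,"tz":0,"turn":0,"fingers":34},{"tx":0,"ty":0.005,"tz":0,"turn":0,"fingers":34},{"tx":0,"ty":0.005,"tz":0,"turn":0,"fingers":34}]'
```

```text
clock: 25.55
eef_pos: [459.2, 325.9, 30.8]
eef_rot: [-1.569, 0.006, -3.141]
wrist_force: [-0.5, 0.1, 0.3]
finger_gap: 39.4
clock: 25.85
eef_pos: [459.3, 326.0, 30.0]
eef_rot: [-1.569, 0.006, -3.141]
wrist_force: [0.1, 1.0, -1.8]
finger_gap: 39.6
```

```bash
python3 -m creep '[{"tx":0,"ty":0.005,"tz":0,"turn":0,"fingers":34},{"tx":0,"ty":0.007,"tz":0,"turn":0,"fingers":34},{"tx":0,"ty":0.007,"tz":0,"turn":0,"fingers":34},{"tx":0,"ty":0.007,"tz":0,"turn":0,"fingers":34}]'
python3 -m creep '[{"tx":0,"ty":0.006,"tz":0,"turn":0,"fingers":34},{"tx":0,"ty":0.006,"tz":0,"turn":0,"fingers":34},{"tx":0,"ty":0.006,"tz":0,"turn":0,"fingers":34}]'
```

```text
clock: 26.25
eef_pos: [459.3, 326.0, 28.6]
eef_rot: [-1.569, 0.006, -3.141]
wrist_force: [0.2, 0.8, -0.4]
finger_gap: 39.6
clock: 26.55
eef_pos: [459.5, 326.1, 28.1]
eef_rot: [-1.569, 0.007, -3.141]
wrist_force: [-2.4, -2.0, 9.2]
finger_gap: 39.4
```

Contact. Release and rise.

```bash
python3 -m creep '[{"tx":0,"ty":-0.003,"tz":0,"turn":0,"fingers":34},{"tx":0,"ty":-0.003,"tz":0,"turn":0,"fingers":44},{"tx":0,"ty":-0.003,"tz":0,"turn":0,"fingers":52},{"tx":0,"ty":-0.003,"tz":0,"turn":0,"fingers":60},{"tx":0,"ty":-0.003,"tz":0,"turn":0,"fingers":60},{"tx":0,"ty":-0.05,"tz":0,"turn":0,"fingers":60},{"tx":0,"ty":-0.15,"tz":0,"turn":0,"fingers":60},{"tx":0,"ty":-0.35,"tz":0,"turn":0,"fingers":60},{"tx":0,"ty":-0.6,"tz":0,"turn":0,"fingers":60},{"tx":0,"ty":-0.8,"tz":0,"turn":0,"fingers":60},{"tx":0,"ty":-0.8,"tz":0,"turn":0,"fingers":60}]'
python3 - <<'E'
from h import *
F,P=cloud("wrist"); cv2.imwrite("pics/w12.png",F[:,:,::-1]); cap(P,"used",(459,326),28,47,60)
print(rows((464.5,17,190),-np.pi))
E
```

```text
clock: 27.65
eef_pos: [460.1, 327.5, 194.7]
eef_rot: [-1.574, 0.015, -3.141]
wrist_force: [0.8, 0.3, 0.0]
finger_gap: 60.4
used 1250 mean [459.6 326.4  53.7] circ 458.9 326.5 19.8
(array([-0.0248,  0.0053,  1.5494]), np.float64(0.00028955753872841633))
```

View pics/w12.png

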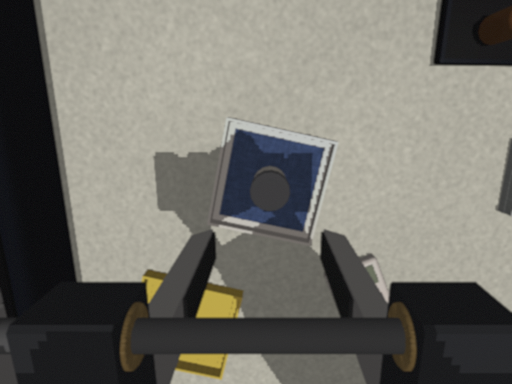

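```bash
python3 -m creep '[{"tx":0,"ty":0,"tz":0.2,"turn":0,"fingers":60},{"tx":-0.01,"ty":0,"tz":0.4,"turn":0,"fingers":60},{"tx":-0.01,"ty":0,"tz":0.6,"turn":0,"fingers":60},{"tx":-0.02,"ty":0,"tz":0.8,"turn":0,"fingers":60},{"tx":-0.02,"ty":0,"tz":0.95,"turn":0,"fingers":60},{"tx":-0.02,"ty":0,"tz":1,"turn":0,"fingers":60}]'
python3 - <<'E'
from h import *
print(rows((465.5,17,190),-np.pi))
E
```

```text
clock: 28.3
eef_pos: [463.0, 124.7, 190.5]
eef_rot: [-1.571, 0.01, 3.14]
wrist_force: [0.0, 0.3, -0.3]
finger_gap: 60.0
(array([-0.0133,  0.0022,  0.5385]), np.float64(-0.0004358042350561369))
```

```bash
python3 -m creep '[{"tx":-0.013,"ty":0,"tz":0.2,"turn":0,"fingers":60},{"tx":-0.013,"ty":0,"tz":0.38,"turn":0,"fingers":60},{"tx":-0.013,"ty":0,"tz":0.5,"turn":0,"fingers":60},{"tx":-0.013,"ty":0,"tz":0.538,"turn":0,"fingers":60},{"tx":-0.013,"ty":0,"tz":0.538,"turn":0,"fingers":60},{"tx":-0.013,"ty":0,"tz":0.538,"turn":0,"fingers":60}]' 12
python3 - <<'E'
from h import *
F,P=cloud("wrist"); cv2.imwrite("pics/w13.png",F[:,:,::-1]); cap(P,"fresh",(465,17),28,56,68)
X,Y,z=P[...,0],P[...,1],P[...,2]
m=(np.hypot(X-465,Y-17)<75)&(z>17)&(z<27);q=P[m];print(cv2.minAreaRect(q[:,:2].astype(np.float32)))
print(rows((465.5,17,33),-np.pi))
E
```

```text
clock: 28.9
eef_pos: [465.4, 18.1, 190.2]
eef_rot: [-1.572, 0.01, 3.141]
wrist_force: [-0.0, -0.8, 0.1]
finger_gap: 60.0
fresh 1329 mean [467.3  17.6  60.8] circ 466.6 17.6 20.0
((465.7524719238281, 19.092370986938477), (84.04164123535156, 84.16569519042969), 89.02332305908203)
(array([0.0071, 0.7862, 0.0069]), np.float64(-6.90349460561976e-05))
```

View pics/w13.png

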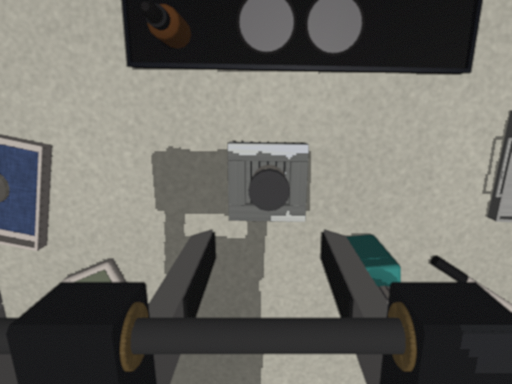

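```bash
python3 - <<'E'
from h import *
P=np.load("top0.npz")["P"]; q=P[232:252,284:310].reshape(-1,3); q=q[q[:,2]>40]; print(q.min(0),q.max(0))
print(rows((466,17.5,35.2)))
E
```

```text
[ 346.39332904 -109.44596716   40.62851766] [394.84909862 -58.03007527 134.27373661]
(array([0.0045, 0.7752, 0.0044]), None)
```

```bash
python3 -m creep '[{"tx":0.004,"ty":0.15,"tz":0.004,"turn":0,"fingers":60},{"tx":0.004,"ty":0.32,"tz":0.004,"turn":0,"fingers":60},{"tx":0.004,"ty":0.5,"tz":0.004,"turn":0,"fingers":60},{"tx":0.004,"ty":0.64,"tz":0.004,"turn":0,"fingers":60},{"tx":0.004,"ty":0.73,"tz":0.004,"turn":0,"fingers":60},{"tx":0.004,"ty":0.77,"tz":0.004,"turn":0,"fingers":60},{"tx":0.004,"ty":0.775,"tz":0.004,"turn":0,"fingers":60},{"tx":0.004,"ty":0.775,"tz":0.004,"turn":0,"fingers":60},{"tx":0.004,"ty":0.775,"tz":0.004,"turn":0,"fingers":60}]' 12
python3 -m creep '[{"tx":0,"ty":0,"tz":0,"turn":0,"fingers":50},{"tx":0,"ty":0,"tz":0,"turn":0,"fingers":44},{"tx":0,"ty":0,"tz":0,"turn":0,"fingers":40},{"tx":0,"ty":0,"tz":0,"turn":0,"fingers":36},{"tx":0,"ty":0,"tz":0,"turn":0,"fingers":34},{"tx":0,"ty":0,"tz":0,"turn":0,"fingers":34},{"tx":0,"ty":0,"tz":0,"turn":0,"fingers":34}]' 12
```

```text
clock: 29.85
eef_pos: [466.7, 17.8, 36.2]
eef_rot: [-1.572, 0.011, 3.142]
wrist_force: [0.4, -0.6, 0.7]
finger_gap: 60.3
clock: 30.55
eef_pos: [466.8, 17.7, 36.4]
eef_rot: [-1.572, 0.012, 3.142]
wrist_force: [-0.8, -1.5, 4.7]
finger_gap: 39.7
```

```bash
python3 -m creep '[{"tx":0,"ty":-0.02,"tz":0,"turn":0,"fingers":34},{"tx":0,"ty":-0.08,"tz":0,"turn":0,"fingers":34},{"tx":0,"ty":-0.2,"tz":0,"turn":0,"fingers":34},{"tx":0,"ty":-0.36,"tz":0,"turn":0,"fingers":34},{"tx":0,"ty":-0.54,"tz":0,"turn":0,"fingers":34},{"tx":0,"ty":-0.68,"tz":0,"turn":0,"fingers":34},{"tx":0,"ty":-0.75,"tz":0,"turn":0,"fingers":34},{"tx":0,"ty":-0.75,"tz":0,"turn":0,"fingers":34}]' 18
python3 - <<'E'
from h import *
print(rows((630,-15,190),-np.pi))
E
```

```text
clock: 31.35
eef_pos: [465.8, 17.6, 188.9]
eef_rot: [-1.571, 0.016, -3.142]
wrist_force: [-0.7, -0.5, -1.0]
finger_gap: 39.6
(array([-0.8212,  0.0071,  0.163 ]), np.float64(1.6665946050540093e-05))
```

```bash
python3 -m creep '[{"tx":-0.06,"ty":0,"tz":0.01,"turn":0,"fingers":34},{"tx":-0.2,"ty":-0.04,"tz":0.04,"turn":0,"fingers":34},{"tx":-0.36,"ty":-0.08,"tz":0.07,"turn":0,"fingers":34},{"tx":-0.52,"ty":-0.12,"tz":0.1,"turn":0,"fingers":34},{"tx":-0.67,"ty":-0.16,"tz":0.13,"turn":0,"fingers":34},{"tx":-0.78,"ty":-0.18,"tz":0.155,"turn":0,"fingers":34},{"tx":-0.82,"ty":-0.18,"tz":0.163,"turn":0,"fingers":34},{"tx":-0.82,"ty":-0.18,"tz":0.163,"turn":0,"fingers":34},{"tx":-0.82,"ty":-0.18,"tz":0.163,"turn":0,"fingers":34}]'
python3 - <<'E'
from h import *
F,P=cloud("wrist"); np.savez("w14.npz",F=F,P=P); cv2.imwrite("pics/w14.png",F[:,:,::-1]); print(monitor.read_state()["eef_pos"],monitor.read_state()["eef_rot"])
g=cv2.cvtColor(F,cv2.COLOR_RGB2GRAY)
z=P[...,2]
m=((g>45)&(z>7)&(z<18)&(P[...,0]>590)&(P[...,0]<715)&(abs(P[...,1]+16)<75)).astype(np.uint8)
k,l,s,c=cv2.connectedComponentsWithStats(m)
for i in range(1,k):
    if s[i,4]>100:
        cn=max(cv2.findContours((l==i).astype(np.uint8),0,1)[0],key=len)
        e=cv2.fitEllipse(cn); u,v=map(int,np.round(e[0])); print(s[i],e,P[v,u].round(1))
E
```

```text
clock: 32.25
eef_pos: [628.3, -14.8, 226.6]
eef_rot: [-1.572, 0.014, -3.141]
wrist_force: [-0.6, 1.4, -1.0]
finger_gap: 39.2
[628.2927742  -14.73576671 227.05868274] [-1.57153102  0.01469662 -3.14135989]
[ 248  117   40   39 1245] ((267.5105895996094, 136.45028686523438), (38.4953498840332, 39.40708541870117), 101.9685287475586) [675.9 -15.   13.7]
[ 217  159   45   44 1562] ((238.9949493408203, 180.2710723876953), (43.119728088378906, 44.49452209472656), 112.11321258544922) [624.1  19.6  13.6]
[ 271  160   47   44 1630] ((294.354736328125, 181.2729034423828), (43.269996643066406, 46.15473175048828), 85.12073516845703) [623.  -46.1  13.9]
```

View pics/w14.png

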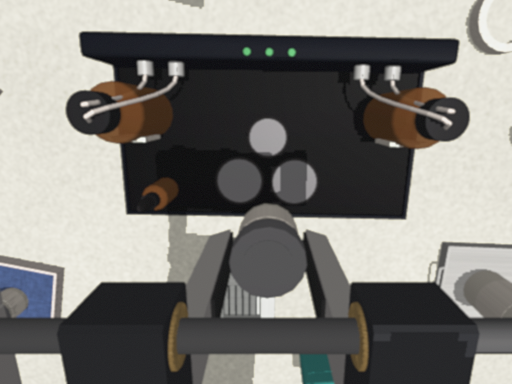

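```bash
python3 -m creep '[{"tx":-0.08,"ty":0,"tz":0,"turn":0,"fingers":34},{"tx":-0.18,"ty":0.02,"tz":0,"turn":0,"fingers":34},{"tx":-0.23,"ty":0.08,"tz":0,"turn":0,"fingers":34},{"tx":-0.233,"ty":0.2,"tz":0,"turn":0,"fingers":34},{"tx":-0.233,"ty":0.32,"tz":0,"turn":0,"fingers":34},{"tx":-0.233,"ty":0.43,"tz":0,"turn":0,"fingers":34},{"tx":-0.233,"ty":0.5,"tz":0,"turn":0,"fingers":34},{"tx":-0.233,"ty":0.5,"tz":0,"turn":0,"fingers":34},{"tx":-0.233,"ty":0.5,"tz":0,"turn":0,"fingers":34}]'
python3 - <<'E'
from h import *
print(rows((675,-15,42),-np.pi), monitor.read_state()["eef_rot"])
E
```

```text
clock: 33.2
eef_pos: [676.5, -14.6, 128.8]
eef_rot: [-1.571, 0.016, -3.141]
wrist_force: [0.8, 0.2, 0.3]
finger_gap: 39.5
(array([0.0144, 0.434 , 0.0023]), np.float64(0.00011315533826983285)) [-1.57140362  0.01574042 -3.14124672]
```

```bash
python3 -m creep '[{"tx":0.013,"ty":0.08,"tz":0.002,"turn":0,"fingers":34},{"tx":0.013,"ty":0.2,"tz":0.002,"turn":0,"fingers":34},{"tx":0.013,"ty":0.3,"tz":0.002,"turn":0,"fingers":34},{"tx":0.013,"ty":0.37,"tz":0.002,"turn":0,"fingers":34},{"tx":0.013,"ty":0.41,"tz":0.002,"turn":0,"fingers":34},{"tx":0.013,"ty":0.435,"tz":0.002,"turn":0,"fingers":34},{"tx":0.013,"ty":0.44,"tz":0.002,"turn":0,"fingers":34},{"tx":0.013,"ty":0.44,"tz":0.002,"turn":0,"fingers":34}]'
python3 -m creep '[{"tx":0,"ty":0.004,"tz":0,"turn":0,"fingers":34},{"tx":0,"ty":0.006,"tz":0,"turn":0,"fingers":34},{"tx":0,"ty":0.006,"tz":0,"turn":0,"fingers":34}]'
```

```text
clock: 34.0
eef_pos: [675.6, -14.9, 41.5]
eef_rot: [-1.571, 0.017, -3.141]
wrist_force: [0.2, 0.3, 0.0]
finger_gap: 39.3
clock: 34.3
eef_pos: [675.7, -14.9, 40.5]
eef_rot: [-1.571, 0.017, -3.141]
wrist_force: [-0.6, -0.6, -0.5]
finger_gap: 39.7
```

```bash
python3 -m creep '[{"tx":0,"ty":0.005,"tz":0,"turn":0,"fingers":34},{"tx":0,"ty":0.008,"tz":0,"turn":0,"fingers":34},{"tx":0,"ty":0.008,"tz":0,"turn":0,"fingers":34},{"tx":0,"ty":0.008,"tz":0,"turn":0,"fingers":34}]'
python3 -m creep '[{"tx":0,"ty":0.005,"tz":0,"turn":0,"fingers":34},{"tx":0,"ty":0.005,"tz":0,"turn":0,"fingers":34},{"tx":0,"ty":0.005,"tz":0,"turn":0,"fingers":34}]'
```

```text
clock: 34.7
eef_pos: [675.8, -14.9, 39.0]
eef_rot: [-1.571, 0.017, -3.141]
wrist_force: [-0.4, 0.8, -0.6]
finger_gap: 39.5
clock: 35.0
eef_pos: [676.1, -15.0, 38.5]
eef_rot: [-1.571, 0.018, -3.141]
wrist_force: [-0.2, 0.2, 4.8]
finger_gap: 39.3
```

```bash
python3 -m creep '[{"tx":0,"ty":0.002,"tz":0,"turn":0,"fingers":34},{"tx":0,"ty":-0.001,"tz":0,"turn":0,"fingers":44},{"tx":0,"ty":-0.001,"tz":0,"turn":0,"fingers":52},{"tx":0,"ty":-0.001,"tz":0,"turn":0,"fingers":60},{"tx":0,"ty":-0.001,"tz":0,"turn":0,"fingers":60},{"tx":0,"ty":-0.05,"tz":0,"turn":0,"fingers":60},{"tx":0,"ty":-0.15,"tz":0,"turn":0,"fingers":60},{"tx":0,"ty":-0.3,"tz":0,"turn":0,"fingers":60},{"tx":0,"ty":-0.5,"tz":0,"turn":0,"fingers":60},{"tx":0,"ty":-0.7,"tz":0,"turn":0,"fingers":60},{"tx":0,"ty":-0.85,"tz":0,"turn":0,"fingers":60},{"tx":0,"ty":-0.9,"tz":0,"turn":0,"fingers":60},{"tx":0,"ty":-0.9,"tz":0,"turn":0,"fingers":60}]'
python3 - <<'E'
from h import *
F,P=cloud("wrist"); cv2.imwrite("pics/w15.png",F[:,:,::-1]); cap(P,"fresh",(676,-15),28,59,70)
print(monitor.read_state()["eef_rot"]); print(rows((475.6,-384.4,250),-np.pi))
E
```

```text
clock: 36.3
eef_pos: [673.2, -15.1, 219.8]
eef_rot: [-1.571, 0.02, -3.141]
wrist_force: [0.2, -0.3, -0.5]
finger_gap: 60.0
fresh 1136 mean [676.3 -14.9  62.8] circ 675.6 -14.9 20.0
[-1.57126401  0.01750794 -3.14122322]
(array([ 0.9832, -0.1791,  1.8463]), np.float64(0.00012020176483822274))
```

View pics/w15.png

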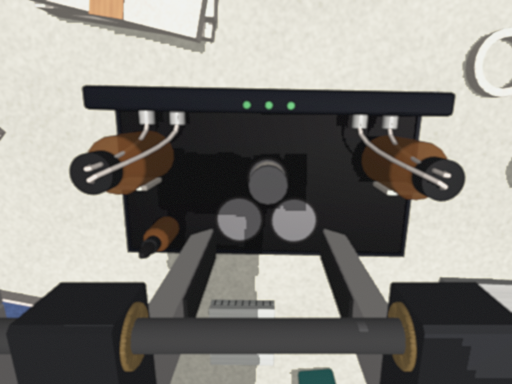

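```bash
python3 -m creep '[{"tx":0.1,"ty":-0.1,"tz":0.19,"turn":0,"fingers":48},{"tx":0.2,"ty":-0.18,"tz":0.38,"turn":0,"fingers":48},{"tx":0.3,"ty":-0.18,"tz":0.56,"turn":0,"fingers":48},{"tx":0.4,"ty":-0.18,"tz":0.75,"turn":0,"fingers":48},{"tx":0.49,"ty":-0.18,"tz":0.92,"turn":0,"fingers":48},{"tx":0.53,"ty":-0.18,"tz":1,"turn":0,"fingers":48},{"tx":0.53,"ty":-0.18,"tz":1,"turn":0,"fingers":48}]'
python3 - <<'E'
from h import *
print(monitor.read_state()["eef_rot"]); print(rows((475.6,-384.4,245),-np.pi))
E
```

```text
clock: 37.05
eef_pos: [565.2, -216.6, 250.4]
eef_rot: [-1.572, 0.015, 3.139]
wrist_force: [0.5, 0.0, -0.2]
finger_gap: 48.0
[-1.57219623  0.0154156   3.13925817]
(array([0.4463, 0.0187, 0.8403]), np.float64(-0.0007362190211060724))
```

```bash
python3 -m creep '[{"tx":0.1,"ty":0,"tz":0.18,"turn":-0.001,"fingers":48},{"tx":0.2,"ty":0,"tz":0.37,"turn":-0.001,"fingers":48},{"tx":0.3,"ty":0,"tz":0.56,"turn":-0.001,"fingers":48},{"tx":0.39,"ty":0,"tz":0.73,"turn":-0.001,"fingers":48},{"tx":0.446,"ty":0.02,"tz":0.84,"turn":-0.001,"fingers":48},{"tx":0.446,"ty":0.02,"tz":0.84,"turn":-0.001,"fingers":48},{"tx":0.446,"ty":0.02,"tz":0.84,"turn":-0.001,"fingers":48},{"tx":0.446,"ty":0.02,"tz":0.84,"turn":-0.001,"fingers":48}]' 15
python3 - <<'E'
from h import *
F,P=cloud("wrist"); cv2.imwrite("pics/w16.png",F[:,:,::-1]); cap(P,"square",(476,-384),28,125,140);cap(P,"round",(476,-300),28,142,160)
print(monitor.read_state()["eef_pos"],monitor.read_state()["eef_rot"]); print(rows((475.6,-384.4,104.1),-np.pi))
E
```

```text
clock: 37.85
eef_pos: [476.7, -382.9, 244.4]
eef_rot: [-1.573, 0.015, -3.139]
wrist_force: [0.5, -0.4, 0.2]
finger_gap: 47.9
square 1073 mean [ 476.8 -384.6  133.3] circ 475.8 -384.5 17.3
round 1272 mean [ 477.8 -301.4  150.9] circ 476.6 -300.4 17.3
[ 476.66517597 -383.00853044  244.62912941] [-1.57241658  0.01533237 -3.13895724]
(array([0.0161, 0.7025, 0.0081]), np.float64(0.0008467843102586351))
```

View pics/w16.png

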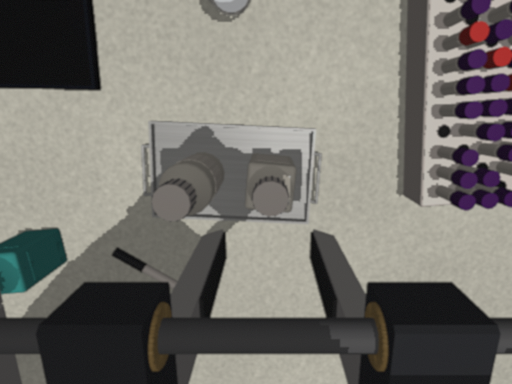

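```bash
python3 -m creep '[{"tx":0.014,"ty":0.15,"tz":0.008,"turn":0.001,"fingers":48},{"tx":0.014,"ty":0.32,"tz":0.008,"turn":0.001,"fingers":48},{"tx":0.014,"ty":0.48,"tz":0.008,"turn":0.001,"fingers":48},{"tx":0.014,"ty":0.6,"tz":0.008,"turn":0.001,"fingers":48},{"tx":0.014,"ty":0.67,"tz":0.008,"turn":0.001,"fingers":48},{"tx":0.014,"ty":0.7,"tz":0.008,"turn":0.001,"fingers":48},{"tx":0.014,"ty":0.702,"tz":0.008,"turn":0.001,"fingers":48},{"tx":0.014,"ty":0.702,"tz":0.008,"turn":0.001,"fingers":48},{"tx":0.014,"ty":0.702,"tz":0.008,"turn":0.001,"fingers":48}]' 15
python3 -m creep '[{"tx":0,"ty":0,"tz":0,"turn":0,"fingers":40},{"tx":0,"ty":0,"tz":0,"turn":0,"fingers":34},{"tx":0,"ty":0,"tz":0,"turn":0,"fingers":30},{"tx":0,"ty":0,"tz":0,"turn":0,"fingers":28},{"tx":0,"ty":0,"tz":0,"turn":0,"fingers":28},{"tx":0,"ty":0,"tz":0,"turn":0,"fingers":28},{"tx":0,"ty":0,"tz":0,"turn":0,"fingers":28}]' 15
```

```text
clock: 38.8
eef_pos: [476.5, -384.7, 105.4]
eef_rot: [-1.571, 0.017, 3.141]
wrist_force: [-0.1, -0.0, -0.4]
finger_gap: 47.9
clock: 39.5
eef_pos: [476.6, -384.9, 105.9]
eef_rot: [-1.571, 0.017, 3.141]
wrist_force: [-0.2, -0.8, 4.9]
finger_gap: 32.8
```

```bash
python3 -m creep '[{"tx":0,"ty":-0.02,"tz":0,"turn":0,"fingers":28},{"tx":0,"ty":-0.08,"tz":0,"turn":0,"fingers":28},{"tx":0,"ty":-0.2,"tz":0,"turn":0,"fingers":28},{"tx":0,"ty":-0.36,"tz":0,"turn":0,"fingers":28},{"tx":0,"ty":-0.54,"tz":0,"turn":0,"fingers":28},{"tx":0,"ty":-0.7,"tz":0,"turn":0,"fingers":28},{"tx":0,"ty":-0.82,"tz":0,"turn":0,"fingers":28},{"tx":0,"ty":-0.9,"tz":0,"turn":0,"fingers":28},{"tx":0,"ty":-0.9,"tz":0,"turn":0,"fingers":28}]' 25
python3 - <<'E'
from h import *
print(rows((625,-47.5,280),-np.pi),monitor.read_state()["eef_rot"])
E
```

```text
clock: 40.4
eef_pos: [473.8, -385.1, 288.7]
eef_rot: [-1.568, 0.02, 3.141]
wrist_force: [0.9, -0.2, -3.1]
finger_gap: 32.8
(array([-0.7544,  0.054 , -1.6884]), np.float64(-0.0001372884139009208)) [-1.56798589  0.02020802  3.14121814]
```

```bash
python3 -m creep '[{"tx":-0.06,"ty":0,"tz":-0.06,"turn":0,"fingers":28},{"tx":-0.16,"ty":0,"tz":-0.2,"turn":0,"fingers":28},{"tx":-0.26,"ty":0,"tz":-0.36,"turn":0,"fingers":28},{"tx":-0.36,"ty":0,"tz":-0.53,"turn":0,"fingers":28},{"tx":-0.45,"ty":0,"tz":-0.7,"turn":0,"fingers":28},{"tx":-0.52,"ty":0,"tz":-0.86,"turn":0,"fingers":28},{"tx":-0.58,"ty":0,"tz":-1,"turn":0,"fingers":28}]'
python3 - <<'E'
from h import *
print(rows((625,-47.5,240),-np.pi),monitor.read_state()["eef_rot"])
E
```

```text
clock: 41.1
eef_pos: [590.5, -182.3, 289.2]
eef_rot: [-1.569, 0.018, -3.141]
wrist_force: [0.6, -0.2, -2.5]
finger_gap: 32.5
(array([-0.1682,  0.2478, -0.6742]), np.float64(0.00023472158759434985)) [-1.56898491  0.01843405 -3.14082186]
```

```bash
python3 -m creep '[{"tx":-0.04,"ty":0,"tz":-0.17,"turn":0,"fingers":28},{"tx":-0.09,"ty":0,"tz":-0.34,"turn":0,"fingers":28},{"tx":-0.13,"ty":0,"tz":-0.5,"turn":0,"fingers":28},{"tx":-0.16,"ty":0.04,"tz":-0.62,"turn":0,"fingers":28},{"tx":-0.168,"ty":0.12,"tz":-0.674,"turn":0,"fingers":28},{"tx":-0.168,"ty":0.21,"tz":-0.674,"turn":0,"fingers":28},{"tx":-0.168,"ty":0.24,"tz":-0.674,"turn":0,"fingers":28},{"tx":-0.168,"ty":0.24,"tz":-0.674,"turn":0,"fingers":28},{"tx":-0.168,"ty":0.24,"tz":-0.674,"turn":0,"fingers":28}]'
python3 - <<'E'
from h import *
F,P=cloud("wrist"); cv2.imwrite("pics/w17.png",F[:,:,::-1])
print(rows((625,-47.5,120),-np.pi),monitor.read_state()["eef_rot"])
E
```

```text
clock: 42.0
eef_pos: [625.1, -47.6, 242.1]
eef_rot: [-1.569, 0.019, -3.141]
wrist_force: [0.7, -0.9, -2.5]
finger_gap: 32.2
(array([ 0.0128,  0.612 , -0.0019]), np.float64(0.00011808132812139076)) [-1.56885808  0.01956438 -3.14118377]
```

View pics/w17.png

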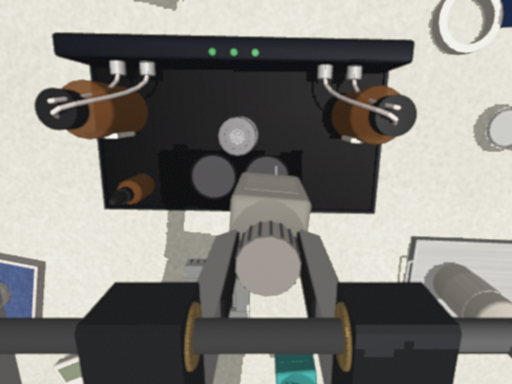

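```bash
python3 -m creep '[{"tx":0.003,"ty":0.1,"tz":-0.002,"turn":0,"fingers":28},{"tx":0.006,"ty":0.24,"tz":-0.002,"turn":0,"fingers":28},{"tx":0.009,"ty":0.38,"tz":-0.002,"turn":0,"fingers":28},{"tx":0.01,"ty":0.5,"tz":-0.002,"turn":0,"fingers":28},{"tx":0.011,"ty":0.57,"tz":-0.002,"turn":0,"fingers":28},{"tx":0.011,"ty":0.6,"tz":-0.002,"turn":0,"fingers":28},{"tx":0.011,"ty":0.615,"tz":-0.002,"turn":0,"fingers":28},{"tx":0.011,"ty":0.622,"tz":-0.002,"turn":0,"fingers":28},{"tx":0.011,"ty":0.622,"tz":-0.002,"turn":0,"fingers":28},{"tx":0.011,"ty":0.622,"tz":-0.002,"turn":0,"fingers":28}]'
```

```text
clock: 43.05
eef_pos: [625.7, -47.5, 118.8]
eef_rot: [-1.569, 0.021, -3.141]
wrist_force: [0.3, 0.7, -3.0]
finger_gap: 32.8
```

```bash
python3 -m creep '[{"tx":0,"ty":0.005,"tz":0,"turn":0,"fingers":28},{"tx":0,"ty":0.007,"tz":0,"turn":0,"fingers":28},{"tx":0,"ty":0.007,"tz":0,"turn":0,"fingers":28},{"tx":0,"ty":0.007,"tz":0,"turn":0,"fingers":28}]'
```

```text
clock: 43.45
eef_pos: [625.7, -47.5, 117.4]
eef_rot: [-1.569, 0.021, -3.141]
wrist_force: [-0.2, -0.6, -3.3]
finger_gap: 32.6
```

```bash
python3 -m creep '[{"tx":0,"ty":0.005,"tz":0,"turn":0,"fingers":28},{"tx":0,"ty":0.009,"tz":0,"turn":0,"fingers":28},{"tx":0,"ty":0.01,"tz":0,"turn":0,"fingers":28},{"tx":0,"ty":0.01,"tz":0,"turn":0,"fingers":28}]'
python3 -m creep '[{"tx":0,"ty":0.006,"tz":0,"turn":0,"fingers":28},{"tx":0,"ty":0.006,"tz":0,"turn":0,"fingers":28},{"tx":0,"ty":0.006,"tz":0,"turn":0,"fingers":28}]'
```

```text
clock: 43.85
eef_pos: [625.7, -47.6, 115.3]
eef_rot: [-1.569, 0.021, -3.141]
wrist_force: [-0.4, 0.6, -2.9]
finger_gap: 32.6
clock: 44.15
eef_pos: [626.2, -47.7, 114.9]
eef_rot: [-1.568, 0.022, -3.141]
wrist_force: [0.7, 0.1, 4.8]
finger_gap: 32.4
```

```bash
python3 -m creep '[{"tx":0,"ty":0.002,"tz":0,"turn":0,"fingers":28},{"tx":0,"ty":0,"tz":0,"turn":0,"fingers":36},{"tx":0,"ty":0,"tz":0,"turn":0,"fingers":42},{"tx":0,"ty":0,"tz":0,"turn":0,"fingers":48},{"tx":0,"ty":0,"tz":0,"turn":0,"fingers":48},{"tx":-0.001,"ty":-0.05,"tz":0,"turn":0,"fingers":48},{"tx":-0.004,"ty":-0.15,"tz":0,"turn":0,"fingers":48},{"tx":-0.008,"ty":-0.3,"tz":0,"turn":0,"fingers":48},{"tx":-0.01,"ty":-0.5,"tz":0,"turn":0,"fingers":48},{"tx":-0.01,"ty":-0.65,"tz":0,"turn":0,"fingers":48},{"tx":-0.01,"ty":-0.7,"tz":0,"turn":0,"fingers":48},{"tx":-0.01,"ty":-0.7,"tz":0,"turn":0,"fingers":48}]'
python3 - <<'E'
from h import *
F,P=cloud("wrist"); cv2.imwrite("pics/w18.png",F[:,:,::-1]); cap(P,"square",(625,-48),24,139,148);cap(P,"fresh",(676,-15),24,59,70)
print(monitor.read_state()["eef_rot"]); print(rows((476.3,-300.2,255),-np.pi))
E
```

```text
clock: 45.35
eef_pos: [625.4, -47.3, 256.4]
eef_rot: [-1.568, 0.025, -3.141]
wrist_force: [-0.0, -0.3, -0.9]
finger_gap: 48.3
square 1017 mean [626.1 -47.6 142.5] circ 625.4 -47.4 17.1
fresh 1014 mean [676.  -15.1  62.8] circ 675.7 -14.9 19.9
[-1.56851274  0.02181267 -3.1411918 ]
(array([ 0.7437, -0.0161,  1.2642]), np.float64(0.0001117409248596911))
```

View pics/w18.png

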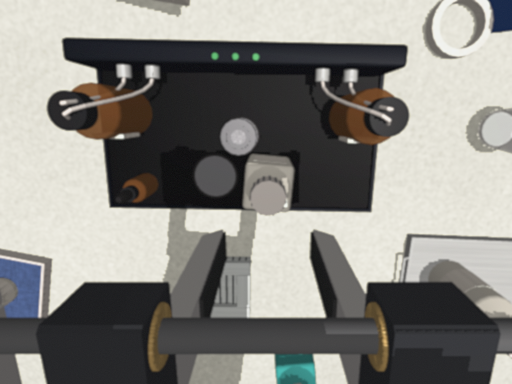

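```bash
python3 -m creep '[{"tx":0.1,"ty":0,"tz":0.18,"turn":0,"fingers":48},{"tx":0.21,"ty":0,"tz":0.37,"turn":0,"fingers":48},{"tx":0.32,"ty":0,"tz":0.55,"turn":0,"fingers":48},{"tx":0.43,"ty":0,"tz":0.74,"turn":0,"fingers":48},{"tx":0.53,"ty":0,"tz":0.9,"turn":0,"fingers":48},{"tx":0.58,"ty":0,"tz":1,"turn":0,"fingers":48},{"tx":0.58,"ty":0,"tz":1,"turn":0,"fingers":48}]'
python3 - <<'E'
from h import *
print(rows((476.3,-300.2,240),-np.pi))
E
```

```text
clock: 46.1
eef_pos: [507.5, -249.2, 250.5]
eef_rot: [-1.57, 0.019, 3.139]
wrist_force: [0.1, 1.1, 0.9]
finger_gap: 48.7
(array([0.1561, 0.0497, 0.2553]), np.float64(-0.0009019803949046506))
```

```bash
python3 -m creep '[{"tx":0.1,"ty":0.03,"tz":0.16,"turn":-0.001,"fingers":48},{"tx":0.156,"ty":0.05,"tz":0.255,"turn":-0.001,"fingers":48},{"tx":0.156,"ty":0.05,"tz":0.255,"turn":-0.001,"fingers":48},{"tx":0.156,"ty":0.05,"tz":0.255,"turn":-0.001,"fingers":48},{"tx":0.156,"ty":0.05,"tz":0.255,"turn":-0.001,"fingers":48}]' 15
python3 - <<'E'
from h import *
F,P=cloud("wrist"); cv2.imwrite("pics/w19.png",F[:,:,::-1]); cap(P,"round",(476,-300),26,142,160)
print(monitor.read_state()["eef_pos"],monitor.read_state()["eef_rot"]); print(rows((476.3,-300.2,122.5),-np.pi))
E
```

```text
clock: 46.6
eef_pos: [477.0, -299.0, 239.6]
eef_rot: [-1.57, 0.019, -3.14]
wrist_force: [0.6, -0.4, 0.4]
finger_gap: 48.3
round 1258 mean [ 477.9 -300.2  151.2] circ 476.6 -300.1 17.3
[ 477.00506615 -299.05941561  239.82120295] [-1.56991979  0.01910303 -3.13991953]
(array([0.0147, 0.5864, 0.0052]), np.float64(0.0005272422394658026))
```

View pics/w19.png

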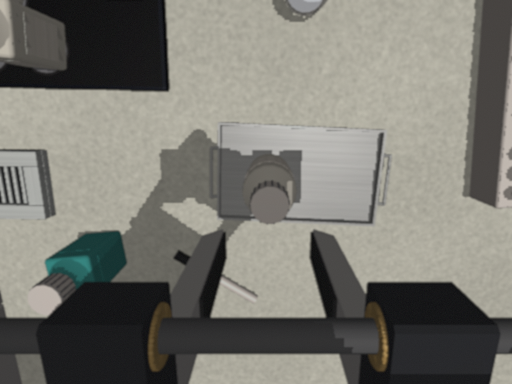

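Round bottle cap at (270,200), in line with the fingers. Descend and grip.

```bash
python3 -m creep '[{"tx":0.012,"ty":0.12,"tz":0.005,"turn":0,"fingers":48},{"tx":0.013,"ty":0.28,"tz":0.005,"turn":0,"fingers":48},{"tx":0.014,"ty":0.42,"tz":0.005,"turn":0,"fingers":48},{"tx":0.015,"ty":0.52,"tz":0.005,"turn":0,"fingers":48},{"tx":0.015,"ty":0.57,"tz":0.005,"turn":0,"fingers":48},{"tx":0.015,"ty":0.588,"tz":0.005,"turn":0,"fingers":48},{"tx":0.015,"ty":0.59,"tz":0.005,"turn":0,"fingers":48},{"tx":0.015,"ty":0.59,"tz":0.005,"turn":0,"fingers":48},{"tx":0.015,"ty":0.59,"tz":0.005,"turn":0,"fingers":48}]' 15
python3 -m creep '[{"tx":0,"ty":0,"tz":0,"turn":0,"fingers":40},{"tx":0,"ty":0,"tz":0,"turn":0,"fingers":34},{"tx":0,"ty":0,"tz":0,"turn":0,"fingers":30},{"tx":0,"ty":0,"tz":0,"turn":0,"fingers":28},{"tx":0,"ty":0,"tz":0,"turn":0,"fingers":28},{"tx":0,"ty":0,"tz":0,"turn":0,"fingers":28},{"tx":0,"ty":0,"tz":0,"turn":0,"fingers":28}]' 15
```

```text
clock: 47.55
eef_pos: [476.6, -300.4, 122.7]
eef_rot: [-1.569, 0.02, -3.14]
wrist_force: [-0.4, -0.0, -0.3]
finger_gap: 48.1
clock: 48.25
eef_pos: [476.7, -300.5, 123.0]
eef_rot: [-1.569, 0.021, -3.14]
wrist_force: [-0.5, 0.0, 6.0]
finger_gap: 32.7
```

```bash
python3 -m creep '[{"tx":0,"ty":-0.02,"tz":0,"turn":0,"fingers":28},{"tx":0,"ty":-0.08,"tz":0,"turn":0,"fingers":28},{"tx":0,"ty":-0.2,"tz":0,"turn":0,"fingers":28},{"tx":0,"ty":-0.36,"tz":0,"turn":0,"fingers":28},{"tx":0,"ty":-0.54,"tz":0,"turn":0,"fingers":28},{"tx":0,"ty":-0.7,"tz":0,"turn":0,"fingers":28},{"tx":0,"ty":-0.82,"tz":0,"turn":0,"fingers":28},{"tx":0,"ty":-0.91,"tz":0,"turn":0,"fingers":28},{"tx":0,"ty":-0.91,"tz":0,"turn":0,"fingers":28}]' 25
python3 - <<'E'
from h import *
print(rows((625.2,18.3,305),-np.pi),monitor.read_state()["eef_rot"])
E
```

```text
clock: 49.15
eef_pos: [473.3, -300.3, 307.9]
eef_rot: [-1.566, 0.024, -3.14]
wrist_force: [0.2, -0.3, -2.8]
finger_gap: 32.8
(array([-0.7618,  0.0257, -1.5919]), np.float64(0.0005434709957465879)) [-1.56614852  0.02422525 -3.1397727 ]
```

```bash
python3 -m creep '[{"tx":-0.03,"ty":0,"tz":-0.06,"turn":0,"fingers":28},{"tx":-0.1,"ty":0,"tz":-0.2,"turn":0,"fingers":28},{"tx":-0.17,"ty":0,"tz":-0.36,"turn":0,"fingers":28},{"tx":-0.25,"ty":0,"tz":-0.53,"turn":0,"fingers":28},{"tx":-0.33,"ty":0,"tz":-0.7,"turn":0,"fingers":28},{"tx":-0.41,"ty":0,"tz":-0.86,"turn":0,"fingers":28},{"tx":-0.48,"ty":0,"tz":-1,"turn":0,"fingers":28}]'
python3 - <<'E'
from h import *
print(rows((625.2,18.3,290),-np.pi),monitor.read_state()["eef_rot"])
E
```

```text
clock: 49.85
eef_pos: [569.3, -97.4, 308.1]
eef_rot: [-1.567, 0.022, -3.139]
wrist_force: [-0.1, 0.3, -2.0]
finger_gap: 32.8
(array([-0.2793,  0.0944, -0.578 ]), np.float64(0.0008688737858794103)) [-1.56682402  0.02243488 -3.13877389]
```

```bash
python3 -m creep '[{"tx":-0.08,"ty":0,"tz":-0.16,"turn":0.0008,"fingers":28},{"tx":-0.15,"ty":0,"tz":-0.32,"turn":0.0008,"fingers":28},{"tx":-0.22,"ty":0,"tz":-0.46,"turn":0.0008,"fingers":28},{"tx":-0.27,"ty":0.04,"tz":-0.55,"turn":0.0008,"fingers":28},{"tx":-0.28,"ty":0.08,"tz":-0.578,"turn":0.0008,"fingers":28},{"tx":-0.28,"ty":0.1,"tz":-0.578,"turn":0.0008,"fingers":28},{"tx":-0.28,"ty":0.1,"tz":-0.578,"turn":0.0008,"fingers":28},{"tx":-0.28,"ty":0.1,"tz":-0.578,"turn":0.0008,"fingers":28}]'
python3 - <<'E'
from h import *
F,P=cloud("wrist"); cv2.imwrite("pics/w20.png",F[:,:,::-1])
print(rows((625.2,18.3,137),-np.pi),monitor.read_state()["eef_rot"])
E
```

```text
clock: 50.65
eef_pos: [625.1, 17.5, 289.1]
eef_rot: [-1.567, 0.022, 3.141]
wrist_force: [-0.4, 0.5, -2.1]
finger_gap: 32.6
(array([ 0.0173,  0.7616, -0.0073]), np.float64(-0.0002977133879810735)) [-1.56677898  0.02293328  3.14074948]
```

View pics/w20.png

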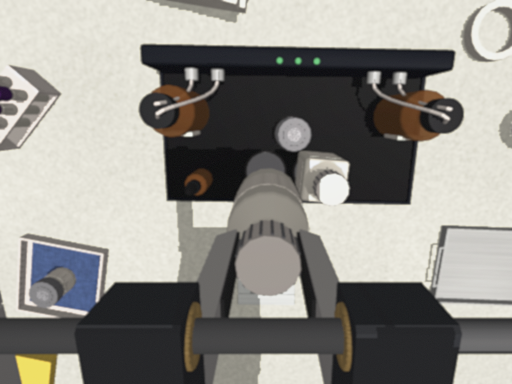

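```bash
python3 -m creep '[{"tx":0.003,"ty":0.1,"tz":-0.004,"turn":0,"fingers":28},{"tx":0.006,"ty":0.25,"tz":-0.007,"turn":0,"fingers":28},{"tx":0.009,"ty":0.4,"tz":-0.007,"turn":0,"fingers":28},{"tx":0.012,"ty":0.54,"tz":-0.007,"turn":0,"fingers":28},{"tx":0.014,"ty":0.65,"tz":-0.007,"turn":0,"fingers":28},{"tx":0.015,"ty":0.72,"tz":-0.007,"turn":0,"fingers":28},{"tx":0.016,"ty":0.75,"tz":-0.007,"turn":0,"fingers":28},{"tx":0.016,"ty":0.765,"tz":-0.007,"turn":0,"fingers":28},{"tx":0.016,"ty":0.77,"tz":-0.007,"turn":0,"fingers":28},{"tx":0.016,"ty":0.77,"tz":-0.007,"turn":0,"fingers":28}]'
python3 -m creep '[{"tx":0,"ty":0.004,"tz":0,"turn":0,"fingers":28},{"tx":0,"ty":0.006,"tz":0,"turn":0,"fingers":28},{"tx":0,"ty":0.006,"tz":0,"turn":0,"fingers":28}]'
```

```text
clock: 51.7
eef_pos: [625.9, 18.2, 136.2]
eef_rot: [-1.567, 0.024, 3.141]
wrist_force: [-0.1, 0.3, -2.1]
finger_gap: 32.4
clock: 52.0
eef_pos: [626.0, 18.2, 135.2]
eef_rot: [-1.567, 0.025, 3.141]
wrist_force: [1.6, 1.0, -2.8]
finger_gap: 32.4
```

```bash
python3 -m creep '[{"tx":0,"ty":0.005,"tz":0,"turn":0,"fingers":28},{"tx":0,"ty":0.01,"tz":0,"turn":0,"fingers":28},{"tx":0,"ty":0.013,"tz":0,"turn":0,"fingers":28},{"tx":0,"ty":0.013,"tz":0,"turn":0,"fingers":28}]'
python3 -m creep '[{"tx":0,"ty":0.004,"tz":0,"turn":0,"fingers":28},{"tx":0,"ty":0.006,"tz":0,"turn":0,"fingers":28},{"tx":0,"ty":0.006,"tz":0,"turn":0,"fingers":28}]'
```

```text
clock: 52.4
eef_pos: [626.0, 18.2, 132.5]
eef_rot: [-1.567, 0.024, 3.141]
wrist_force: [0.6, 0.6, -2.4]
finger_gap: 33.0
clock: 52.7
eef_pos: [626.5, 18.1, 132.1]
eef_rot: [-1.567, 0.026, 3.141]
wrist_force: [0.4, -0.9, 5.2]
finger_gap: 32.9
```

```bash
python3 -m creep '[{"tx":0,"ty":0.002,"tz":0,"turn":0,"fingers":28},{"tx":0,"ty":0,"tz":0,"turn":0,"fingers":36},{"tx":0,"ty":0,"tz":0,"turn":0,"fingers":42},{"tx":0,"ty":0,"tz":0,"turn":0,"fingers":48},{"tx":0,"ty":0,"tz":0,"turn":0,"fingers":48},{"tx":-0.001,"ty":-0.05,"tz":0,"turn":0,"fingers":48},{"tx":-0.004,"ty":-0.15,"tz":0,"turn":0,"fingers":48},{"tx":-0.008,"ty":-0.3,"tz":0,"turn":0,"fingers":48},{"tx":-0.012,"ty":-0.5,"tz":0,"turn":0,"fingers":48},{"tx":-0.015,"ty":-0.7,"tz":0,"turn":0,"fingers":48},{"tx":-0.015,"ty":-0.83,"tz":0,"turn":0,"fingers":48},{"tx":-0.015,"ty":-0.83,"tz":0,"turn":0,"fingers":48},{"tx":-0.015,"ty":-0.83,"tz":0,"turn":0,"fingers":48}]'
python3 - <<'E'
from h import *
F,P=cloud("wrist"); cv2.imwrite("pics/w21.png",F[:,:,::-1]); cap(P,"round",(625,18),24,157,166);cap(P,"square",(625,-48),24,139,148);cap(P,"fresh",(676,-15),24,59,70)
cap(P,"used",(459,326),26,46,62)
F,P=cloud("side"); cv2.imwrite("pics/s21.png",F[:,:,::-1])
F,P=cloud("top"); cv2.imwrite("pics/t21.png",F[:,:,::-1]); cap(P,"used",(457,325),26,46,62)
Q=np.load("top0.npz")["P"]
for n,c,r,a,b in(("beaker",(675,-335),45,60,80),("dropper",(606,104),20,60,110),("rack",None,0,0,0)):
    if c: cap(Q,n+"0",c,r,a,b); cap(P,n+"1",c,r,a,b)
st=monitor.read_state(); print(st["eef_pos"],st["wrist_force"],st["finger_gap"])
E
```

```text
clock: 54.0
eef_pos: [625.1, 18.8, 298.4]
eef_rot: [-1.567, 0.027, 3.141]
wrist_force: [0.2, -0.0, -0.4]
finger_gap: 48.0
round 881 mean [626.9  18.1 160.6] circ 626.3 18.1 17.2
square 798 mean [625.9 -47.1 142.6] circ 625.6 -47.5 17.2
fresh 822 mean [676.  -14.7  62.9] circ 675.7 -14.9 19.8
used 663 mean [460.7 324.   52.8] circ 459.5 326.1 20.6
used 163 mean [455.  323.8  52.6] circ 455.3 324.5 20.0
beaker0 122 mean [ 681.2 -344.2   67.1] circ 679.4 -342.4 30.3
beaker1 125 mean [ 681.1 -343.8   66.6] circ 679.7 -342.0 30.7
dropper0 51 mean [607.3 104.5  77.5] circ 608.5 105.5 12.6
dropper1 1
[624.80331597  18.82614902 296.73857344] [0.7003675  0.10501719 0.68561899] 47.61110724891519
```

View pics/w21.png

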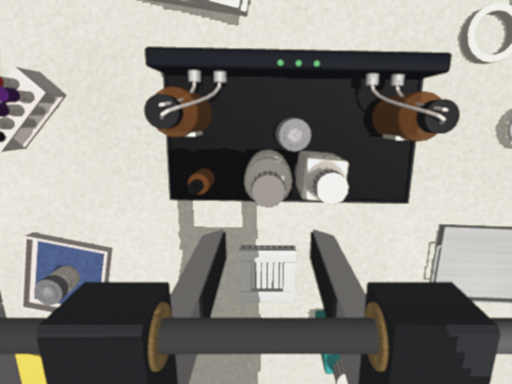

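View pics/s21.png

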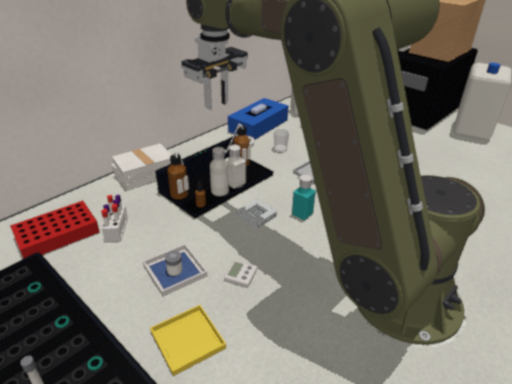

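```bash
python3 -c "
from cell import manip; print(manip.sign_off())"
```

```text
the job is handed in; nothing more can be done
None
```

The job is done and handed in at about 54 s of the 134 s allowed; the hand-in reports no verdict. I moved both bottles to the steel tray and the used pot to the returns tray. I then set the fresh pot on the rear seat and returned the square bottle first, then the round one.

**Last checks, from the wrist camera:**
- **Bottles:** the round bottle is 1.1 mm and the square one 1.2 mm from where they stood. Both cap tops are at their expected height, so both stand upright.
- **Fresh pot:** it is within about 0.5 mm of the middle of the rear seat, with its top at the expected height.
- **Used pot:** it stands upright, about 1 mm from the middle of the returns tray.
- **Arm:** the gripper is open at about 300 mm height, touching nothing.

**Bystanders:** the beaker moved less than 1 mm by the top camera. The arm hid the dropper bottle from the top camera at the end, so that check failed. The wrist and side pictures show it standing where it was, and the tube rack also looks untouched, but I measured neither.

**Disagreements:** the top camera read positions about 3–4 mm lower in x than the wrist camera, so I relied on the wrist camera. The tool also drifted to a tilt of about 0.025 rad by the end, which I allowed for when setting things down.

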